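# Clamp up a two-stave lid panel with a ratchet bar clamp

### The job

Clamp up the lid panel in the plywood jig: pick up the loose dark stave from the bench, slip it end first under the waiting sprung hold-down, into the space between the first stave and the clamp's jaw, lying flat and pushed home against the metal end stop, and let go of it. Then squeeze the bar clamp's red trigger against its grip again and again until the jaw has pushed the stave up to the first one, the joint is closed and the jaw grips firmly. Finish with the trigger let go, and leave the first stave, the glue bottle, the sanding block and the screw jar where they are.

Things in the scene. Friction and masses are not known exactly. Their poses are not given: they have to be found in the camera images.
- jig: Plywood panel jig, fixed to the bench; origin on the bench top under the board. x runs along the staves to the end stop, y from the wooden fence to the clamp's grip, z up; 'jig' numbers below are mm in this frame. Board x -85..115, y -135..155, top at z 15. Fence face y -115, top z 39. The first stave fills y -115..-70. Clamp body x 14..46, y 79..132, up to z 100; its toothed bar ends at y 178.
- stave_center (a point): Centre of the loose dark stave, 160 x 45 x 18 mm, about 0.09 kg, flat on the bench; x along its length, z up. Its ends are alike. The tall bottle stands beside one end, the low sanding block beside the other: take it in the half away from the bottle, 20 to 35 mm from its middle, and let the other half lead into the jig, so that the grasp stays clear of the jaw's pad.
- stave_slot (a point): Where the loose stave's centre belongs when it is set down, home against the end stop (jig 0, -18, 24): 30 mm of finger room to the first stave, ahead of the jaw's pad. Slide it in along jig +x from about 92 mm short of here (the board's near edge is at x -85). The clamp then pushes it in jig -y to y -47.5, where the joint is closed.
- end_stop (a point): Middle of the aluminium end stop's face (jig 80, -72, 22), which looks to jig -x; it runs along jig y from -133 to -11, top at z 28. The stave's leading end is pushed against it.
- first_stave_center (a point): Centre of the first stave, same size, loose, lying along jig x against the fence and the end stop under its own hold-down (jig 0, -92.5, 24).
- holddown: Sprung hold-down arm for the loose stave, reaching to jig -x; origin on its hinge (jig 104, -32, 46; axis along y). Waiting, its 26 mm wide toe (jig y -45..-19) hangs at z 23 at x 40, too low for a stave; ahead of it an upturned ramp rises to z 39 at x -4: the end of a stave slid along the board lifts the arm by itself, against 3 to 9 N. White nylon shoe. It stays below z 66.
- jaw_pad: Rubber pad on the sliding jaw, 70 mm wide along jig x (-5..65), z 18..42; origin in the middle of its back, 10 mm behind its face, which looks to jig -y, the way it moves. It yields up to 6 mm under load, 4 N per mm.
- jaw (a joint): Travel of the jaw, m: 0 is open with the pad's face at jig y +38; at value q the face stands at y 38 mm - q. The joint is closed at about 0.063; the grip is firm from about 0.065. A friction brake (16 N) holds the jaw wherever it stands.
- trigger (a joint): Angle of the red trigger, rad: 0 let go (a light spring returns it), 0.37 squeezed right up to the grip; pivot at jig (30, 100, 86), axis along x. A full squeeze drives the jaw about 10 mm (pawl on 5 mm teeth, so a half squeeze 5 mm or nothing); it bites afresh once the trigger is back at 0. Takes about 13 N, up to 22 N as the jaw grips; 25 N is enough, more squeezes do no harm.
- trigger_point (a point): Middle of the red trigger where a finger presses, at rest at jig (30, 86, 141). The trigger is 18 mm wide along jig x, its front face 6 mm from here towards the jaw, its top at z 152. From the resting trigger's front face to the back of the grip it measures 51 mm at this height and 54 mm at its top; 31 mm when squeezed. Once the jaw grips firmly the trigger stops part-way.
- grip_point (a point): Centre of the black fixed grip at the height of trigger_point (jig 30, 123, 141); 18 mm thick along jig y (back face at y 132), 26 mm wide, top at z 156. Fingers come from above, one in front of the trigger, one behind the grip, and close along jig y.
- glue_bottle_center (a point): On the axis of the glue bottle (bystander), 47 mm diameter, 146 mm tall, 50 mm above its foot.
- sanding_block_center (a point): Centre of the brown sanding block (bystander), 58 x 91 x 34 mm.
- screw_jar_center (a point): Centre of the screw jar with the red cap (bystander), 50 mm diameter, 66 mm high, standing on the jig's board beside the clamp.

How it is judged (in metres and radians):
On the way, in this order (a step that is already met when the one before it is completed fails the run):
1. the stave lies flat in the jig, home against the end stop, with the hold-down bearing on it (angle between stave_center's own z axis and vertical below 0.05 rad and z of stave_center in the frame of jig between 0.021 and 0.027 m and x of stave_center in the frame of jig between -0.006 and 0.003 m and y of stave_center in the frame of jig between -0.055 and 0.02 m and contact force between holddown and stave above 0.8 N), for 0.2 s.
2. the trigger is squeezed while the jaw presses on the stave (value of joint trigger above 0.1 rad and contact force between jaw_pad and stave above 5 N), for 0.1 s.
At the end, for the whole second after the job is handed in: Stave flat in the jig, its end within 6 mm of the end stop, joint to the first stave closed within 2 mm and parallel within 0.035 rad; hold-down bears on it (over 0.8 N), jaw pad presses it (over 8 N) and it presses the first stave (over 5 N); trigger back within 0.1 rad, all at rest (angle between stave_center's own z axis and vertical below 0.05 rad and z of stave_center in the frame of jig between 0.021 and 0.027 m and x of stave_center in the frame of jig between -0.006 and 0.003 m and y of stave_center in the frame of jig between -0.0505 and -0.0455 m and angle between the x axis of stave_center and the x axis of jig, either way round below 0.035 rad and contact force between holddown and stave above 0.8 N and contact force between jaw_pad and stave above 8 N and contact force between stave and first_stave above 5 N and value of joint trigger below 0.1 rad and linear speed of stave below 0.01 m/s); the robot touches nothing.
It fails at once if the glue bottle is pushed more than 25 mm or knocked over (distance of glue_bottle_center from where it was at the start of the episode above 0.025 m).
It fails at once if the sanding block is pushed more than 25 mm or knocked over (distance of sanding_block_center from where it was at the start of the episode above 0.025 m).
It fails at once if the screw jar is pushed more than 25 mm or knocked over (distance of screw_jar_center from where it was at the start of the episode above 0.025 m).
It fails at once if the first stave is shoved more than 10 mm (distance of first_stave_center from where it was at the start of the episode above 0.01 m).
It also fails if it takes over 69 s, if anything falls off the work surface, if the arm or the gripper's body presses on something with over 40 N, if the wrist force passes 120 N, or if a joint passes its speed limit or range.

### The arm

A 6-joint arm with a two-finger parallel gripper is mounted at the origin on a cart in front of the work surface, level with it; the furniture and walls round the work are solid. World frame = base frame: x ahead of the robot, y to its left, z up, the work surface at z = 0. Lengths are in mm, angles in rad, forces in N, time in s.
With the tool pointing down it reaches from about 275 to 1000 mm from the base axis. Payload 8.4 kg.
Tool frame: the origin (TCP) lies on the centre line of the jaws, within the pads' length; the fingertips stand 17 mm ahead of it and the grasp point (between the pads) lies 2 mm behind it (r.tcp_to_tips is the z of the fingertips in the tool frame, in mm); z points along the fingers, y is the direction in which the jaws open and shut (so a half turn about z gives the same grasp; the last joint's range is limited). The gripper opens to 85 mm and grips with 20 to 120 N. Pads are 22 mm wide; open, the fingers measure 114 mm over their backs; the gripper's body (76 mm by 85 mm) begins 54 mm behind the grasp point. The pads swing forward as they close: fully open they stand 13 mm farther back than shut.
Start: joints at [-1.335, 0.353, 1.633, -0, 1.155, -0.002], TCP at [147.227, -607.415, 248.281] pointing down, gripper open.
Joint ranges: [-2.63, 2.63], [-0.92, 2.1], [0.06, 2.66], [-1.3, 4.44], [0, 2.69], [-3.02, 3.02]. Speed limits (rad/s): [2.22, 2.22, 2.79, 3.14, 3.14, 3.14].

### API

Orientations are given as [roll, pitch, yaw] about the fixed x, y, z axes, in that order (R = Rz(yaw) Ry(pitch) Rx(roll)).
In Python, from rig import r, cams, job gives the robot as it stands.
- The arm moves only by the tool drive_tool, never from a script. Its argument "deltas" is a list of rows, each a list of 4 numbers: the shift along the tool's x, y, z in cm, then the turn about the tool's z in rad. In form: [[x, y, z, roll], ...]. A call has 1 to 12 rows; each row shifts and turns the commanded pose from where the row before left it, along the tool's axes as they then stand; what a row does not reach is not made up. A row lasts 1/12 s, in which the tool goes at most 41.7 mm and 7.16 degrees, less where a joint would pass 70% of its speed; a pose out of reach is approached as far as the arm can. A call with a gripper value outside its range is refused whole. "jaw" is the closure, from 0 (fully open) to 1 (shut), set as the call begins (left out, the last holds). The fingers move at their own pace and stop on an object; "force" is the grip in N (left out, the last holds). Time passes only in rows, so rows that do not move let the fingers close. It gives the time, the measured TCP pose, the force and the opening at its end, in the units of the state.
- r.sense(): the state, without advancing time (a new reading comes with each control period).
- cams.grab_frame(name): name is "scene" or "top"; returns (picture, depth): 400x640x3 uint8, red, green, blue; 400x640 float32, mm along the optical axis (not along the pixel's ray), 0 where there is no reading.
- cams.camera_params(name): a dict with "fx", "fy", "cx", "cy" (pixels), "k1" (the pictures are not rectified: a ray, as slopes to the right and down, at radius r is drawn at 1 + k1 r^2 times it, then the intrinsics apply), "R" (3x3) and "t" (3): a world point X has camera coordinates R X + t. Camera axes: x right, y down, z forward; pixel columns grow to the right and rows downward; lengths in mm; the calibration is good to about 2 mm. A picture is of the moment at which its call begins. camera_params takes no time and is no camera call.
- job.sign_off(): hands the job in, once; it reports no verdict.
The state is a dict: "clock": time; "qpos": joint angles; "qvel": joint speeds; "joint_efforts": joint torques, N m; "eef_pos": TCP position; "tcp_rot": TCP orientation; "contact_force": force on the tool from outside, world axes, zero at the start; "wrist_torque": the same for the moment, N m; "opening": opening from 0.0 (shut) to 1.0 (fully open).
Only numpy, scipy, OpenCV 4.12 (cv2) and the standard library are available. Lean on these libraries where they do the work, as an engineer would, in place of code of your own. Each camera call takes 0.05 s, during which the arm holds its last target. There are 200 camera calls.

## Working session

There is one attempt and no reset: what is moved stays moved. The work goes in short steps, Python scripts to look and compute and a tool call to move; the robot and the scene stay as the last step left them, time stands still between calls to the robot, and variables do not carry over. Pictures are saved under pics/ and viewed, about 8 in all and at most 12, crops included, and the job is handed in when it is done.

Besides the shell and the picture viewer there is one more tool, called after ">>>" as name([rows], argument=value, ...), one row to a line, values as JSON. drive_tool: Moves the arm, as the interface text tells. Its arguments: {"type":"object","properties":{"deltas":{"type":"array"},"jaw":{"type":"number"},"force":{"type":"number"}},"required":["deltas"]}

```bash
ls; mkdir -p pics; python3 - <<'E'
from rig import r,cams,job
import cv2,numpy as np
s=r.sense();print(s)
for n in("top","scene"):
    p,d=cams.grab_frame(n);np.savez(f"{n}0.npz",p=p,d=d)
    cv2.imwrite(f"pics/{n}0.png",p[:,:,::-1]);print(n,cams.camera_params(n))
E
```

```text
pics
{'clock': 0.0, 'qpos': array([-1.33537883e+00,  3.53642643e-01,  1.63414122e+00,  9.62716837e-06,
        1.15516702e+00, -2.40344917e-03]), 'qvel': array([ 0.00035534, -0.00190755,  0.00035437, -0.00058241, -0.00043012,
        0.00013313]), 'joint_efforts': array([-2.24891766e-03, -6.05249977e+01, -3.42072880e+01, -5.19710261e-05,
        9.44990607e-03, -2.45873764e-05]), 'eef_pos': array([ 147.13765765, -606.9749758 ,  247.56205598]), 'tcp_rot': array([-3.14023444e+00, -1.20666708e-05,  2.37817044e-01]), 'contact_force': array([-0.02076283,  0.73343054, -0.5632308 ]), 'wrist_torque': array([-0.01052368,  0.01889816, -0.06782034]), 'opening': 1.0018805318987132}
top {'fx': 518.9004719629297, 'fy': 518.9004719629297, 'cx': 320.74875986655684, 'cy': 198.96927904737134, 'k1': -0.008712053987223915, 'R': array([[ 2.06466328e-02, -9.99786763e-01,  3.79681150e-04],
       [-9.85959161e-01, -2.04240175e-02, -1.65732897e-01],
       [ 1.65705311e-01,  3.04747615e-03, -9.86170605e-01]]), 't': array([ -21.52111468,  536.39216423, 1481.61770151])}
scene {'fx': 480.98656596792915, 'fy': 480.98656596792915, 'cx': 338.2848251938019, 'cy': 202.4907735371314, 'k1': -0.12292285778058015, 'R': array([[ 0.46183589,  0.88660602, -0.02524631],
       [ 0.34574615, -0.20616646, -0.91539881],
       [-0.81680304,  0.41403521, -0.40175569]]), 't': array([-230.13803898,  -71.62476519, 1883.32180777])}
```

View pics/top0.png

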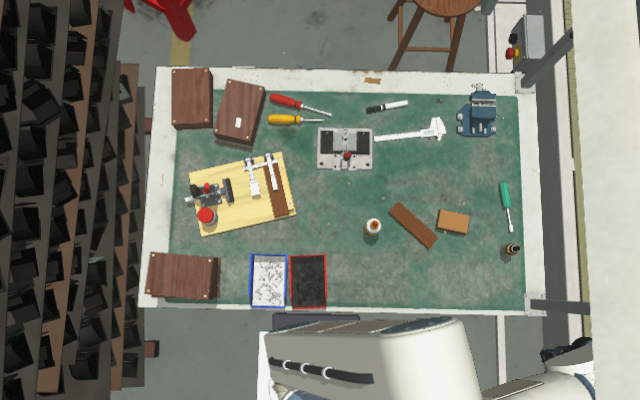

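View pics/scene0.png

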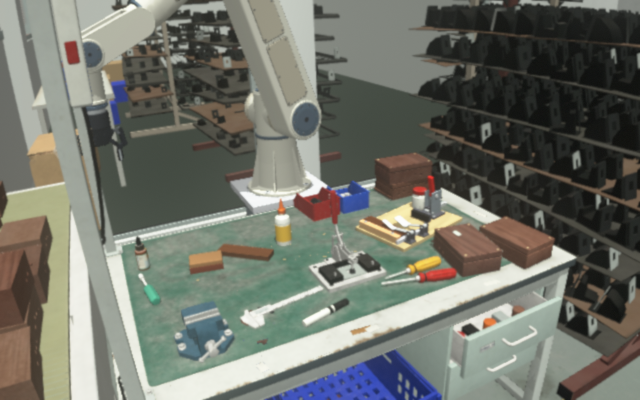

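The top view shows the jig at (190–297, 153–235), with the clamp to the left and the first stave at about (277,190). The loose stave is at about (413,225), the bottle at (373,228) and the block at (453,222). Next I'll enlarge crops.

```bash
cat > h.py <<'E'
from rig import r,cams,job
import cv2,numpy as np
def ray(n,u,v):
    c=cams.camera_params(n);K=np.array([[c['fx'],0,c['cx']],[0,c['fy'],c['cy']],[0,0,1]])
    p=cv2.undistortPoints(np.array([[[u,v]]],float),K,np.array([c['k1'],0,0,0,0.]))[0,0]
    return -c['R'].T@c['t'], c['R'].T@np.array([p[0],p[1],1]),c
def atz(n,u,v,z):
    o,d,_=ray(n,u,v);return o+d*(z-o[2])/d[2]
def atdepth(n,u,v,D):
    o,d,_=ray(n,u,v);return o+d*D
def proj(n,X):
    c=cams.camera_params(n);q=c['R']@np.asarray(X,float)+c['t'];a,b=q[:2]/q[2];f=1+c['k1']*(a*a+b*b)
    return np.array([c['fx']*a*f+c['cx'],c['fy']*b*f+c['cy']])
def crop(p,x0,y0,w,h,s,name):
    cv2.imwrite(name,cv2.resize(p[y0:y0+h,x0:x0+w,::-1],None,fx=s,fy=s,interpolation=cv2.INTER_CUBIC))
E
python3 - <<'E'
from h import *
p=np.load("top0.npz")['p']
a=cv2.resize(p[145:245,180:310],None,fx=6,fy=6,interpolation=cv2.INTER_CUBIC)
b=cv2.resize(p[195:255,350:480],None,fx=6,fy=6,interpolation=cv2.INTER_CUBIC)
cv2.imwrite("pics/j.png",a[:,:,::-1]);cv2.imwrite("pics/s.png",b[:,:,::-1])
E
```

```text
(no output)
```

View pics/j.png

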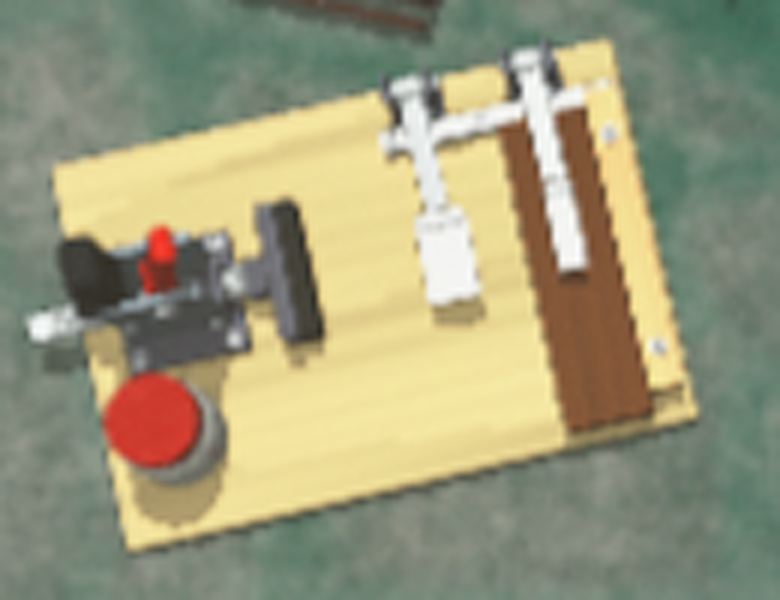

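View pics/s.png

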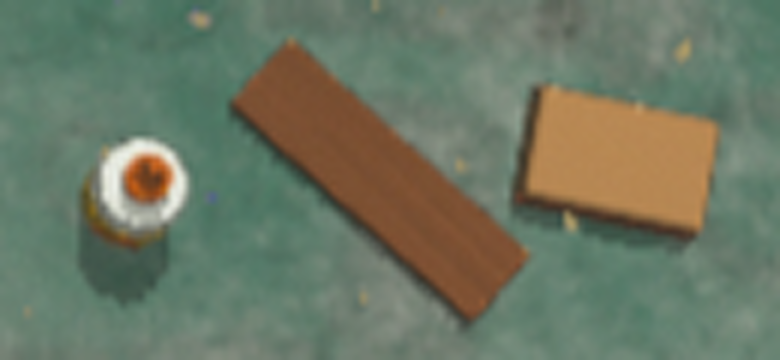

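The crops show the board's corners at crop px (53,165), (608,40), (697,410) and (128,542). The loose stave's top corners are at (290,40), (530,255), (470,320) and (232,100). I'll fit both poses from these.

```bash
python3 - <<'E'
from h import *
from scipy.optimize import least_squares
d=np.load("top0.npz")['d']
px=lambda x,y,ox,oy:((x+.5)/6-.5+ox,(y+.5)/6-.5+oy)
def fit(pts,name,x0):
    def res(q):
        c,s=np.cos(q[2]),np.sin(q[2])
        return np.concatenate([proj("top",[q[0]+c*X-s*Y,q[1]+s*X+c*Y,Z])-uv for (X,Y,Z),uv in pts])
    q=least_squares(res,x0,loss='soft_l1',f_scale=.5).x;print(name,q.round(3),res(q).reshape(-1,2).round(2).tolist());return q
J=[((115,155,15),px(53,165,180,145)),((115,-135,15),px(608,40,180,145)),((-85,-135,15),px(697,410,180,145)),((-85,155,15),px(128,542,180,145)),
((-80,-70,33),px(565,428,180,145)),((-80,-115,33),px(652,411,180,145))]
j=fit(J,"jig",[550,300,.2]); 
S=[((80,22.5,18),px(232,102,350,195)),((80,-22.5,18),px(290,40,350,195)),((-80,-22.5,18),px(530,255,350,195)),((-80,22.5,18),px(470,321,350,195))]
o=atz("top",413,225,18);s=fit(S,"stave",[o[0],o[1],.7])
def m(q,a):c,w=np.cos(q[2]),np.sin(q[2]);return np.array([q[0]+c*a[0]-w*a[1],q[1]+w*a[0]+c*a[1],a[2]])
for n,a in dict(slot=(0,-18,24),pre=(-92,-18,24),trig=(30,86,141),grip=(30,123,141)).items():print(n,m(j,a).round(1),np.hypot(*m(j,a)[:2]).round())
# depth checks
for n,(u,v) in dict(stave=(413,225),board=(245,220),cap=(205,215),bott=(372,222),block=(453,222),bench=(340,240)).items():
    print(n,d[int(v),int(u)],atdepth("top",u,v,d[int(v),int(u)]).round(1))
print("trigger tip proj crop",[((proj("top",m(j,a))-[180,145]+.5)*6).round() for a in [(30,86,152),(30,123,156),(30,38,42),(-5,38,42),(65,38,42)]])
E
```

```text
jig [5.44507e+02 2.14976e+02 2.53000e-01] [[-0.61, -0.36], [0.36, -0.96], [0.13, 0.64], [-0.37, 0.95], [-0.03, 0.2], [0.36, -0.45]]
stave [ 470.461 -285.523    0.837] [[-0.46, -0.03], [-0.07, -0.54], [0.23, 0.15], [0.21, 0.26]]
slot [549.  197.5  24. ] 583.0
pre [459.9 174.5  24. ] 492.0
trig [552.  305.7 141. ] 631.0
grip [542.7 341.6 141. ] 641.0
stave 1539.0823 [ 468.3 -285.6   19.5]
board 1542.148 [473.  213.5  18.8]
cap 1477.5485 [476.8 318.2  85.2]
bott 1446.8617 [ 463.2 -154.9  112.6]
block 1525.9038 [ 477.9 -400.9   34.1]
bench 1546.404 [420.7 -70.2   4.8]
trigger tip proj crop [array([158., 241.]), array([ 76., 258.]), array([302., 262.]), array([316., 330.]), array([287., 194.])]
```

>>> drive_tool([
  [0, 0, 0, -0.12],
  [0, 0, 0, -0.12],
  [0, 0, 0, -0.12],
  [0, 0, 0, -0.12],
  [0, 0, 0, -0.12],
  [3.2, 0.2, 0, 0],
  [3.2, 0.2, 0, 0],
  [3.2, 0.2, 0, 0],
  [3.2, 0.2, 0, 0],
  [3.2, 0.2, 0, 0],
  [3.2, 0.2, 0, 0],
  [3.2, 0.2, 0, 0],
], jaw=0)

```text
clock: 1.1
eef_pos: [308.2, -448.9, 248.0]
tcp_rot: [-3.141, -0.0, 0.838]
contact_force: [0.2, -0.5, 0.8]
opening: 0.999
```

```bash
cat > go.py <<'E'
import sys
from h import *
# usage: go.py x y z yaw -> remaining shift in tool axes (cm) and turn
t=np.array(list(map(float,sys.argv[1:5])));s=r.sense()
from scipy.spatial.transform import Rotation as Ro
R=Ro.from_euler('xyz',s['tcp_rot']).as_matrix()
print("clock",round(float(s['clock']),2),"pos",s['eef_pos'].round(1),"rot",s['tcp_rot'].round(3),"F",s['contact_force'].round(1),"open",round(float(s['opening']),3),"tips",r.tcp_to_tips)
print("tool shift cm",(R.T@(t[:3]-s['eef_pos'])/10).round(2),"turn",round(float(s['tcp_rot'][2]-t[3]),3),"q",s['qpos'].round(2))
E
python3 go.py 451.7 -306.3 248 .837
```

```text
clock 1.1 pos [ 308.2 -448.9  248. ] rot [-3.141 -0.     0.838] F [ 0.2 -0.5  0.8] open 0.999 tips 17.0
tool shift cm [2.02e+01 1.11e+00 1.00e-02] turn 0.001 q [-0.97  0.23  1.81  0.    1.11 -0.24]
```

>>> drive_tool([
  [3.4, 0.2, 0, 0],
  [3.4, 0.2, 0, 0],
  [3.4, 0.2, 0, 0],
  [3.4, 0.2, 0, 0],
  [3.4, 0.2, 0, 0],
  [3.2, 0.1, 0, 0],
  [0, 0, 3.0, 0],
  [0, 0, 3.5, 0],
  [0, 0, 3.5, 0],
  [0, 0, 3.0, 0],
  [0, 0, 2.0, 0],
  [0, 0, 0, 0],
])

```text
clock: 2.1
eef_pos: [448.2, -305.7, 94.1]
tcp_rot: [-3.134, 0.001, 0.838]
contact_force: [-1.6, 0.3, -0.1]
opening: 1.002
```

```bash
python3 go.py 451.7 -306.3 20 .837; python3 - <<'E'
from h import *
p,d=cams.grab_frame("scene");o=proj("scene",[452,-306,40]).astype(int);print(o)
crop(p,o[0]-65,o[1]-55,130,90,6,"pics/g1.png")
E
```

```text
clock 2.1 pos [ 448.2 -305.7   94.1] rot [-3.134e+00  1.000e-03  8.380e-01] F [-1.6  0.3 -0.1] open 1.002 tips 17.0
tool shift cm [0.19 0.36 7.41] turn 0.001 q [-0.6   0.43  1.93  0.    0.79  0.13]
[235 241]
```

View pics/g1.png

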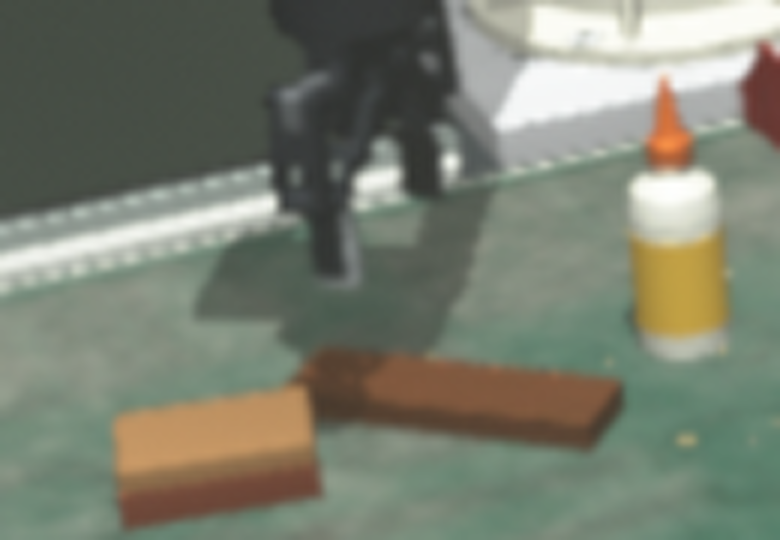

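The scene view shows the open gripper above the stave's half on the block side. The fingers are clear of the block and the bottle.

>>> drive_tool([
  [0.2, 0.2, 1.0, 0],
  [0, 0, 1.5, 0],
  [0, 0, 1.5, 0],
  [0, 0, 0, 0],
  [0, 0, 0, 0],
], jaw=0.15)

```text
clock: 2.57
eef_pos: [454.1, -307.6, 58.9]
tcp_rot: [3.141, -0.0, 0.838]
contact_force: [0.4, 0.1, 0.9]
opening: 0.853
```

```bash
python3 go.py 451.7 -306.3 20 .837
```

```text
clock 2.57 pos [ 454.1 -307.6   58.9] rot [ 3.141 -0.     0.838] F [0.4 0.1 0.9] open 0.853 tips 17.0
tool shift cm [-0.06 -0.27  3.89] turn 0.001 q [-0.6   0.49  1.93  0.    0.72  0.13]
```

>>> drive_tool([
  [-0.1, -0.3, 1.3, 0],
  [0, 0, 1.3, 0],
  [0, 0, 1.0, 0],
  [0, 0, 0.2, 0],
  [0, 0, 0, 0],
  [0, 0, 0, 0],
])

```text
clock: 3.07
eef_pos: [451.2, -306.5, 21.0]
tcp_rot: [3.141, -0.0, 0.838]
contact_force: [-1.4, 0.4, -0.1]
opening: 0.849
```

>>> drive_tool([
  [0, 0, 0, 0],
  [0, 0, 0, 0],
  [0, 0, 0, 0],
  [0, 0, 0, 0],
  [0, 0, 0, 0],
  [0, 0, 0, 0],
  [0, 0, 0, 0],
  [0, 0, 0, 0],
], jaw=1, force=50)

```text
clock: 3.73
eef_pos: [451.2, -306.5, 21.1]
tcp_rot: [3.14, -0.0, 0.838]
contact_force: [0.3, -0.6, 5.6]
opening: 0.513
```

>>> drive_tool([
  [0, 0, -1, 0],
  [0, 0, -2, 0],
  [0, 0, -3, 0],
  [0, 0, -3, 0],
  [0, 0, -3, 0],
  [0, 0, -3, 0],
  [0, 0, -3, 0],
  [0, 0, -2, 0],
  [0, 0, 0, 0.08],
  [0, 0, 0, 0.1],
  [0, 0, 0, 0.1],
  [0, 0, 0, 0.1],
])

```text
clock: 4.73
eef_pos: [450.6, -306.0, 221.3]
tcp_rot: [3.141, -0.0, 0.453]
contact_force: [0.3, 1.0, -0.6]
opening: 0.511
```

>>> drive_tool([
  [0, 0, 0, 0.1],
  [0, 0, 0, 0.1],
  [0, 0, 0, 0],
  [0, 0, 0, 0],
])

```text
clock: 5.07
eef_pos: [450.6, -306.0, 220.8]
tcp_rot: [3.141, -0.0, 0.261]
contact_force: [0.3, -0.0, -0.8]
opening: 0.517
```

```bash
python3 - <<'E'
from h import *
c,s=np.cos(.253),np.sin(.253)
for a in [(-28-93,-18),(-28,-18),(30,104.5)]:print(a,544.5+c*a[0]-s*a[1],215+s*a[0]+c*a[1])
E
python3 go.py 431.8 167.3 221 .253
```

```text
(-121, -18) 431.85750446709415 167.28555564486484
(-28, -18) 521.8969285955462 190.56434647722378
(30, 104.5) 547.3876245362586 323.68261877843025
clock 5.07 pos [ 450.6 -306.   220.8] rot [ 3.141 -0.     0.261] F [ 0.3 -0.  -0.8] open 0.517 tips 17.0
tool shift cm [ 1.039e+01 -4.622e+01 -3.000e-02] turn 0.008 q [-0.6   0.26  1.83  0.    1.05  0.71]
```

>>> drive_tool([
  [0.4, -1.5, 0, 0],
  [0.6, -2.7, 0, 0],
  [0.7, -3, 0, 0],
  [0.7, -3, 0, 0],
  [0.7, -3, 0, 0],
  [0.7, -3, 0, 0],
  [0.7, -3, 0, 0],
  [0.7, -3, 0, 0],
  [0.7, -3, 0, 0],
  [0.7, -3, 0, 0],
  [0.7, -3, 0, 0],
  [0.7, -3, 0, 0],
])

```text
clock: 6.07
eef_pos: [439.9, 46.9, 220.5]
tcp_rot: [-3.141, -0.0, 0.261]
contact_force: [1.1, 0.3, -1.4]
opening: 0.512
```

>>> drive_tool([
  [0.6, -3, 0, 0],
  [0.5, -3, 0, 0],
  [0.5, -3, 0, 0],
  [0.5, -2.0, 0, 0],
  [0, -1.0, 3, 0],
  [0, 0, 3, 0],
  [0, 0, 3, 0],
  [0, 0, 3, 0],
  [0, 0, 2, 0],
  [0, 0, 1, 0],
  [0, 0, 0, 0],
  [0, 0, 0, 0],
])

```text
clock: 7.07
eef_pos: [430.5, 166.6, 70.6]
tcp_rot: [-3.142, 0.0, 0.259]
contact_force: [0.1, 0.3, -0.6]
opening: 0.512
```

```bash
python3 go.py 431.8 167.3 36.5 .253;  python3 - <<'E'
from h import *
p,d=cams.grab_frame("top");np.savez("top1.npz",p=p,d=d)
crop(p,180,145,130,100,6,"pics/j2.png")
E
```

```text
clock 7.07 pos [430.5 166.6  70.6] rot [-3.142  0.     0.259] F [ 0.1  0.3 -0.6] open 0.512 tips 17.0
tool shift cm [ 0.15 -0.04  3.41] turn 0.006 q [0.37 0.37 2.11 0.   0.66 1.68]
```

View pics/j2.png

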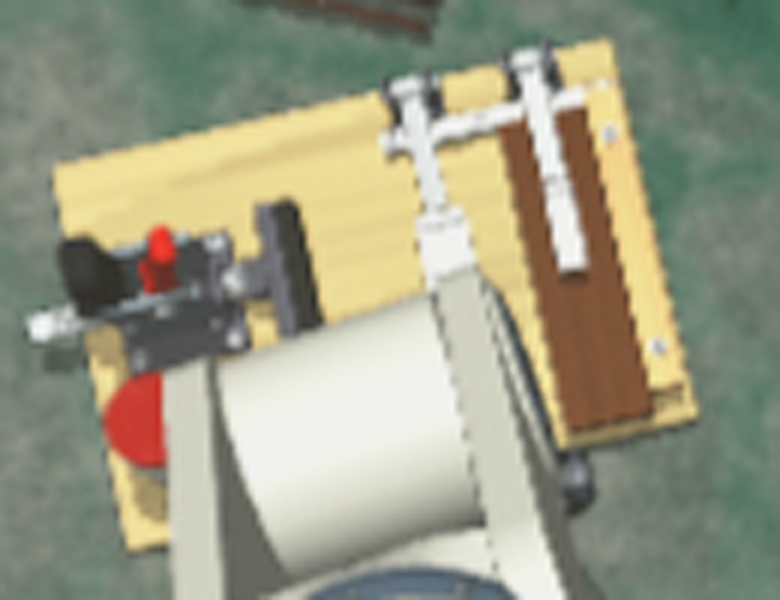

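From above the wrist hides the stave, so I'll lower it and check in the scene view.

>>> drive_tool([
  [0.1, 0, 1.2, 0.006],
  [0, 0, 1.2, 0],
  [0, 0, 0.8, 0],
  [0, 0, 0, 0],
  [0, 0, 0, 0],
])

```text
clock: 7.53
eef_pos: [431.9, 166.7, 38.9]
tcp_rot: [-3.142, -0.001, 0.252]
contact_force: [-0.1, 0.1, -0.1]
opening: 0.512
```

```bash
python3 go.py 431.8 167.3 36.5 .253;  python3 - <<'E'
from h import *
p,d=cams.grab_frame("scene")
o=proj("scene",[520,190,40]).astype(int);print(o)
crop(p,o[0]-70,o[1]-60,130,98,6,"pics/s2.png")
c,s=np.cos(.253),np.sin(.253)
m=lambda a:[544.5+c*a[0]-s*a[1],215+s*a[0]+c*a[1],a[2]]
for a in [(-13,4.5,34.5),(-13,-40.5,34.5),(-13,4.5,16.5),(-80,-70,33),(-80,-70,15),(80,-11,28),(-85,155,15),(115,155,15),(115,-135,15)]:print(a,((proj("scene",m(a))-o+[70,60]+.5)*6).round())
E
```

```text
clock 7.53 pos [431.9 166.7  38.9] rot [-3.142e+00 -1.000e-03  2.520e-01] F [-0.1  0.1 -0.1] open 0.512 tips 17.0
tool shift cm [ 0.   -0.06  0.24] turn -0.001 q [0.37 0.43 2.12 0.   0.58 1.68]
[394 212]
(-13, 4.5, 34.5) [477. 373.]
(-13, -40.5, 34.5) [420. 399.]
(-13, 4.5, 16.5) [476. 404.]
(-80, -70, 33) [288. 381.]
(-80, -70, 15) [288. 411.]
(80, -11, 28) [596. 449.]
(-85, 155, 15) [552. 289.]
(115, 155, 15) [840. 393.]
(115, -135, 15) [487. 580.]
```

View pics/s2.png

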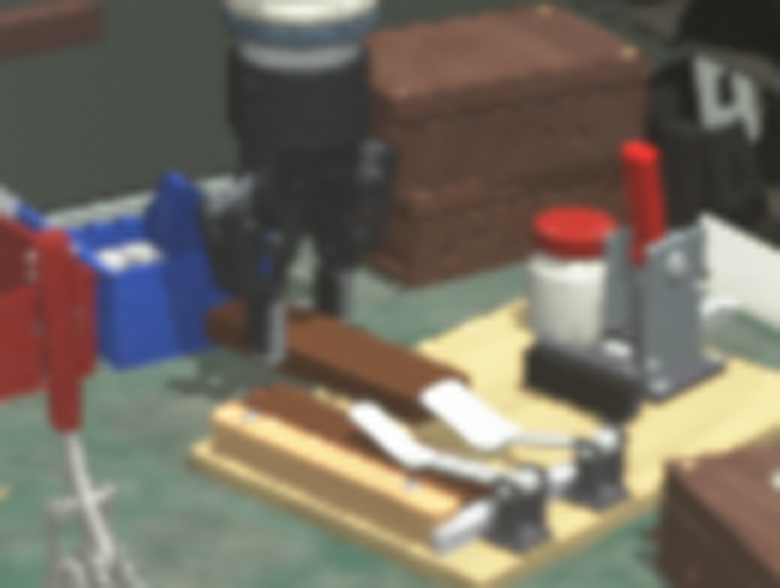

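The scene view shows the stave held level, with its leading end at about (465,385), where predicted and in line with the raised ramp. The clearances look right, so I'll slide it in.

>>> drive_tool([
  [0, 0, 0.2, 0],
  [1, 0, 0, 0],
  [1, 0, 0, 0],
  [1, 0, 0, 0],
  [1, 0, 0, 0],
  [1, 0, 0, 0],
  [1, 0, 0, 0],
  [1, 0, 0, 0],
  [1, 0, 0, 0],
  [0.5, 0, 0, 0],
  [0, 0, 0, 0],
  [0, 0, 0, 0],
], force=80)

```text
clock: 8.58
eef_pos: [515.6, 188.2, 36.5]
tcp_rot: [-3.141, -0.003, 0.252]
contact_force: [2.0, 0.4, -1.4]
opening: 0.499
```

```bash
python3 go.py 521.9 190.6 36.5 .253
```

```text
clock 8.58 pos [515.6 188.2  36.5] rot [-3.141e+00 -3.000e-03  2.520e-01] F [ 2.   0.4 -1.4] open 0.499 tips 17.0
tool shift cm [ 0.67 -0.08 -0.  ] turn -0.001 q [ 0.35  0.53  1.94 -0.    0.67  1.67]
```

>>> drive_tool([
  [0.3, 0, 0, 0],
  [0.2, 0, 0, 0],
  [0.1, 0, 0, 0],
  [0.1, 0, 0, 0],
  [0, 0, 0, 0],
])

```text
clock: 9.0
eef_pos: [518.8, 189.0, 36.4]
tcp_rot: [3.141, 0.004, 0.252]
contact_force: [-8.1, -1.9, 11.0]
opening: 0.498
```

>>> drive_tool([
  [0.1, 0, 0, 0],
  [0.1, 0, 0, 0],
  [0.0, 0, 0, 0],
])

```text
clock: 9.25
eef_pos: [519.8, 189.2, 36.4]
tcp_rot: [3.141, 0.006, 0.252]
contact_force: [-10.7, -2.0, 14.4]
opening: 0.498
```

>>> drive_tool([
  [0.15, 0, 0, 0],
  [0.15, 0, 0, 0],
  [0.0, 0, 0, 0],
  [0.0, 0, 0, 0],
])

```text
clock: 9.58
eef_pos: [519.9, 189.2, 36.3]
tcp_rot: [3.141, 0.011, 0.252]
contact_force: [-21.2, -4.4, 26.0]
opening: 0.501
```

```bash
python3 - <<'E'
from h import *
p,d=cams.grab_frame("scene")
o=proj("scene",[540,200,40]).astype(int)
crop(p,o[0]-60,o[1]-45,110,80,7,"pics/s3.png")
E
```

```text
(no output)
```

View pics/s3.png

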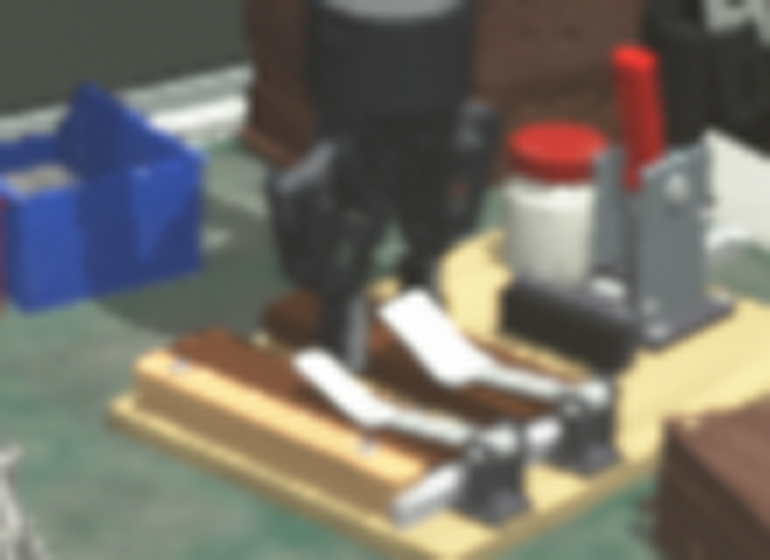

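The stave is under the white shoe and stalled against the stop: a 3 mm command gave 0.1 mm of motion while the force doubled. I'll ease off slightly and release with a part opening.

>>> drive_tool([
  [-0.15, 0, 0, 0],
  [0, 0, 0, 0],
], force=30)

```text
clock: 9.8
eef_pos: [519.9, 189.2, 36.4]
tcp_rot: [3.141, 0.008, 0.252]
contact_force: [-15.2, -3.1, 19.0]
opening: 0.499
```

>>> drive_tool([
  [0, 0, 0, 0],
  [0, 0, 0, 0],
  [0, 0, 0, 0],
  [0, 0, 0, 0],
  [0, 0, 0, 0],
], jaw=0.28)

```text
clock: 10.22
eef_pos: [524.4, 190.5, 36.3]
tcp_rot: [-3.142, -0.0, 0.252]
contact_force: [0.1, -0.2, 0.1]
opening: 0.725
```

>>> drive_tool([
  [0, 0, -1, 0],
  [0, 0, -2, 0],
  [0, 0, -3, 0],
  [0, 0, -3, 0],
  [0, 0, -3, 0],
  [0, 0, -3, 0],
  [0, 0, -3, 0],
  [0, 0, -2, 0],
  [0, 0, 0, 0],
  [0, 0, 0, 0],
])

```text
clock: 11.05
eef_pos: [524.7, 190.6, 238.1]
tcp_rot: [-3.141, -0.003, 0.252]
contact_force: [-0.1, 0.6, -1.0]
opening: 0.722
```

```bash
python3 go.py 547.4 323.7 230 .253;  python3 - <<'E'
from h import *
p,d=cams.grab_frame("top");np.savez("top2.npz",p=p,d=d)
q,d=cams.grab_frame("scene")
a=cv2.resize(p[145:245,180:310],None,fx=6,fy=6,interpolation=cv2.INTER_CUBIC)
cv2.imwrite("pics/j3.png",a[:,:,::-1])
E
```

```text
clock 11.05 pos [524.7 190.6 238.1] rot [-3.141e+00 -3.000e-03  2.520e-01] F [-0.1  0.6 -1. ] open 0.722 tips 17.0
tool shift cm [  5.51 -12.33   0.83] turn -0.001 q [ 0.35  0.26  1.79 -0.    1.09  1.66]
```

View pics/j3.png

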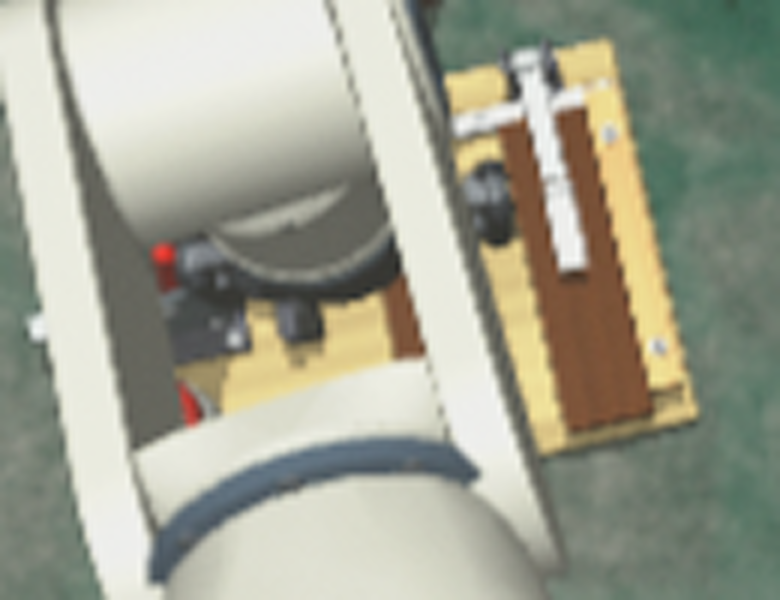

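The visible slice of the stave sits parallel to the first stave, which has not moved; the wrist hides the rest. Now I'll go to the trigger.

>>> drive_tool([
  [1, -2, 0, 0],
  [1, -2.5, 0, 0],
  [1, -2.5, 0, 0],
  [1, -2.5, 0, 0],
  [1, -2.5, 0, 0],
  [0.3, -1.5, 0, 0],
  [0, 0, 0, 0],
  [0, 0, 0, 0],
], jaw=0)

```text
clock: 11.82
eef_pos: [540.9, 334.2, 234.9]
tcp_rot: [3.141, 0.002, 0.253]
contact_force: [-0.1, 0.9, 0.7]
opening: 0.999
```

```bash
python3 go.py 544.8 333.8 143 .253;  python3 - <<'E'
from h import *
q,d=cams.grab_frame("scene")
o=proj("scene",[540,260,80]).astype(int)
crop(q,o[0]-65,o[1]-55,130,98,6,"pics/s4.png")
E
```

```text
clock 11.82 pos [540.9 334.2 234.9] rot [3.141e+00 2.000e-03 2.530e-01] F [-0.1  0.9  0.7] open 0.999 tips 17.0
tool shift cm [0.39 0.13 9.19] turn 0.0 q [ 0.55  0.38  1.62 -0.    1.14  1.87]
```

View pics/s4.png

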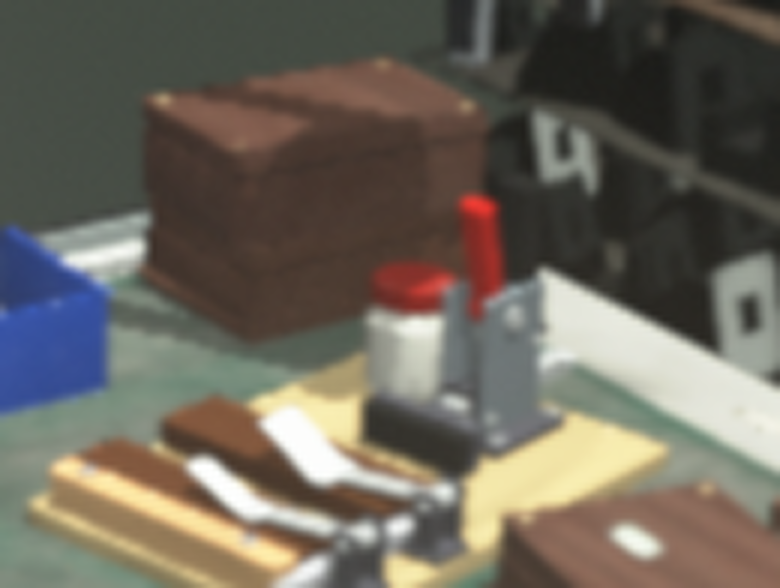

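The stave lies flat under the raised hold-down, against the stop and parallel. I'll descend on the trigger.

>>> drive_tool([
  [0.4, 0.1, 1.5, 0],
  [0, 0, 2, 0],
  [0, 0, 2, 0],
  [0, 0, 1.5, 0],
  [0, 0, 1.2, 0],
  [0, 0, 1.0, 0],
  [0, 0, 0, 0],
  [0, 0, 0, 0],
], force=30)

```text
clock: 12.53
eef_pos: [545.9, 333.9, 144.2]
tcp_rot: [3.141, 0.001, 0.251]
contact_force: [-0.6, -0.2, 0.2]
opening: 1.005
```

```bash
python3 go.py 544.8 333.8 143 .253
```

```text
clock 12.53 pos [545.9 333.9 144.2] rot [3.141e+00 1.000e-03 2.510e-01] F [-0.6 -0.2  0.2] open 1.005 tips 17.0
tool shift cm [-0.11 -0.02  0.12] turn -0.002 q [ 0.55  0.48  1.68 -0.    0.97  1.87]
```

First squeeze, watched closely.

>>> drive_tool([
  [0, 0, 0, 0],
  [0, 0, 0, 0],
  [0, 0, 0, 0],
  [0, 0, 0, 0],
  [0, 0, 0, 0],
  [0, 0, 0, 0],
], jaw=1)

```text
clock: 13.03
eef_pos: [546.6, 335.4, 146.5]
tcp_rot: [-3.14, -0.003, 0.252]
contact_force: [-2.8, 2.5, 9.6]
opening: 0.355
```

>>> drive_tool([
  [0, 0, 0, 0],
  [0, 0, 0, 0],
  [0, 0, 0, 0],
  [0, 0, 0, 0],
  [0, 0, 0, 0],
  [0, 0, 0, 0],
])

```text
clock: 13.53
eef_pos: [546.6, 335.4, 146.5]
tcp_rot: [-3.14, -0.003, 0.253]
contact_force: [-3.1, 1.9, 9.2]
opening: 0.354
```

Opening is 30 mm, a full squeeze. I'll cycle it.

>>> drive_tool([
  [0, 0, 0, 0],
  [0, 0, 0, 0],
  [0, 0, 0, 0],
  [0, 0, 0, 0],
  [0, 0, 0, 0],
  [0, 0, 0, 0],
], jaw=0)

```text
clock: 14.03
eef_pos: [546.0, 334.6, 144.3]
tcp_rot: [-3.141, -0.0, 0.252]
contact_force: [-0.0, 0.6, -0.4]
opening: 0.998
```

>>> drive_tool([
  [0, 0, 0, 0],
  [0, 0, 0, 0],
  [0, 0, 0, 0],
  [0, 0, 0, 0],
  [0, 0, 0, 0],
  [0, 0, 0, 0],
  [0, 0, 0, 0],
], jaw=1)

```text
clock: 14.62
eef_pos: [546.3, 335.3, 145.8]
tcp_rot: [-3.14, -0.002, 0.252]
contact_force: [-2.6, 2.9, 10.3]
opening: 0.351
```

>>> drive_tool([
  [0, 0, 0, 0],
  [0, 0, 0, 0],
  [0, 0, 0, 0],
  [0, 0, 0, 0],
  [0, 0, 0, 0],
  [0, 0, 0, 0],
], jaw=0)

```text
clock: 15.12
eef_pos: [545.9, 334.6, 144.2]
tcp_rot: [-3.141, -0.0, 0.252]
contact_force: [0.1, -0.7, 0.4]
opening: 1.001
```

>>> drive_tool([
  [0, 0, 0, 0],
  [0, 0, 0, 0],
  [0, 0, 0, 0],
  [0, 0, 0, 0],
  [0, 0, 0, 0],
  [0, 0, 0, 0],
  [0, 0, 0, 0],
], jaw=1)

```text
clock: 15.7
eef_pos: [546.3, 335.3, 145.8]
tcp_rot: [-3.14, -0.002, 0.252]
contact_force: [-3.5, 2.6, 9.4]
opening: 0.355
```

>>> drive_tool([
  [0, 0, 0, 0],
  [0, 0, 0, 0],
  [0, 0, 0, 0],
  [0, 0, 0, 0],
  [0, 0, 0, 0],
  [0, 0, 0, 0],
], jaw=0)

```text
clock: 16.2
eef_pos: [545.9, 334.6, 144.2]
tcp_rot: [-3.141, -0.0, 0.252]
contact_force: [-0.7, 0.7, 0.3]
opening: 0.998
```

```bash
python3 go.py 544.8 333.8 143 .253;  python3 - <<'E'
from h import *
q,d=cams.grab_frame("scene")
o=proj("scene",[540,260,80]).astype(int)
crop(q,o[0]-65,o[1]-55,130,98,6,"pics/s5.png")
E
```

```text
clock 16.2 pos [545.9 334.6 144.2] rot [-3.141 -0.     0.252] F [-0.7  0.7  0.3] open 0.998 tips 17.0
tool shift cm [-0.13  0.05  0.12] turn -0.001 q [0.55 0.48 1.68 0.   0.97 1.87]
```

View pics/s5.png

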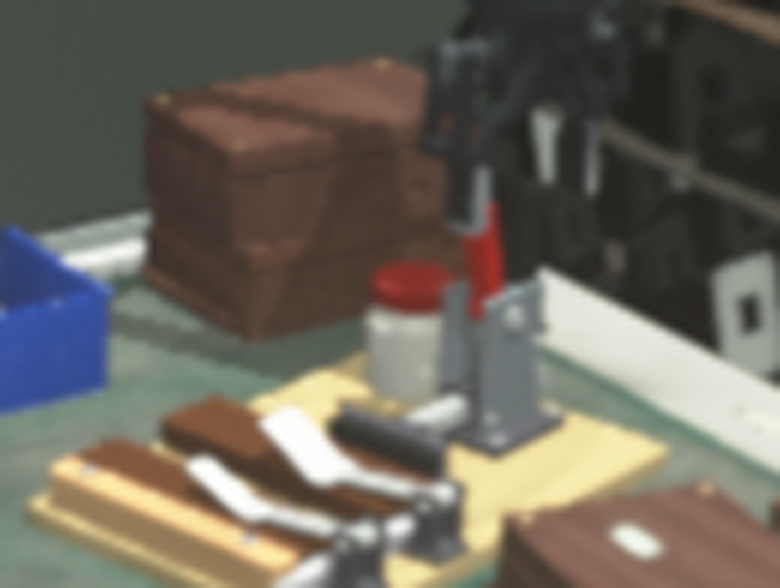

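The jaw has advanced about 30 mm and is almost at the stave. I'll keep squeezing.

>>> drive_tool([
  [0, 0, 0, 0],
  [0, 0, 0, 0],
  [0, 0, 0, 0],
  [0, 0, 0, 0],
  [0, 0, 0, 0],
  [0, 0, 0, 0],
  [0, 0, 0, 0],
], jaw=1)

```text
clock: 16.83
eef_pos: [546.3, 335.3, 145.9]
tcp_rot: [-3.14, -0.002, 0.252]
contact_force: [-3.5, 2.9, 10.2]
opening: 0.358
```

>>> drive_tool([
  [0, 0, 0, 0],
  [0, 0, 0, 0],
  [0, 0, 0, 0],
  [0, 0, 0, 0],
  [0, 0, 0, 0],
  [0, 0, 0, 0],
], jaw=0)

```text
clock: 17.33
eef_pos: [545.9, 334.6, 144.3]
tcp_rot: [-3.141, -0.0, 0.252]
contact_force: [0.9, -0.4, 0.5]
opening: 0.997
```

>>> drive_tool([
  [0, 0, 0, 0],
  [0, 0, 0, 0],
  [0, 0, 0, 0],
  [0, 0, 0, 0],
  [0, 0, 0, 0],
  [0, 0, 0, 0],
  [0, 0, 0, 0],
], jaw=1)

```text
clock: 17.92
eef_pos: [546.4, 335.3, 146.0]
tcp_rot: [-3.14, -0.002, 0.252]
contact_force: [-3.4, 2.2, 11.6]
opening: 0.357
```

>>> drive_tool([
  [0, 0, 0, 0],
  [0, 0, 0, 0],
  [0, 0, 0, 0],
  [0, 0, 0, 0],
  [0, 0, 0, 0],
  [0, 0, 0, 0],
], jaw=0)

```text
clock: 18.42
eef_pos: [545.9, 334.6, 144.2]
tcp_rot: [-3.141, -0.0, 0.252]
contact_force: [0.0, 0.2, -0.4]
opening: 0.998
```

>>> drive_tool([
  [0, 0, 0, 0],
  [0, 0, 0, 0],
  [0, 0, 0, 0],
  [0, 0, 0, 0],
  [0, 0, 0, 0],
  [0, 0, 0, 0],
  [0, 0, 0, 0],
], jaw=1)

```text
clock: 19.0
eef_pos: [546.3, 335.3, 146.0]
tcp_rot: [-3.14, -0.002, 0.252]
contact_force: [-4.0, 1.2, 10.9]
opening: 0.355
```

>>> drive_tool([
  [0, 0, 0, 0],
  [0, 0, 0, 0],
  [0, 0, 0, 0],
  [0, 0, 0, 0],
  [0, 0, 0, 0],
  [0, 0, 0, 0],
], jaw=0)

```text
clock: 19.5
eef_pos: [545.9, 334.6, 144.2]
tcp_rot: [-3.141, 0.0, 0.252]
contact_force: [0.2, -0.1, -0.1]
opening: 0.999
```

>>> drive_tool([
  [0, 0, 0, 0],
  [0, 0, 0, 0],
  [0, 0, 0, 0],
  [0, 0, 0, 0],
  [0, 0, 0, 0],
  [0, 0, 0, 0],
  [0, 0, 0, 0],
  [0, 0, 0, 0],
], jaw=1)

```text
clock: 20.17
eef_pos: [546.4, 335.4, 146.1]
tcp_rot: [-3.14, -0.002, 0.252]
contact_force: [-2.8, 1.6, 12.8]
opening: 0.356
```

>>> drive_tool([
  [0, 0, 0, 0],
  [0, 0, 0, 0],
  [0, 0, 0, 0],
  [0, 0, 0, 0],
  [0, 0, 0, 0],
  [0, 0, 0, 0],
], jaw=0)

```text
clock: 20.67
eef_pos: [545.9, 334.4, 144.1]
tcp_rot: [-3.142, 0.0, 0.252]
contact_force: [-0.1, -1.3, 0.1]
opening: 1.002
```

>>> drive_tool([
  [0, 0, 0, 0],
  [0, 0, 0, 0],
  [0, 0, 0, 0],
  [0, 0, 0, 0],
  [0, 0, 0, 0],
  [0, 0, 0, 0],
  [0, 0, 0, 0],
  [0, 0, 0, 0],
  [0, 0, 0, 0],
  [0, 0, 0, 0],
], jaw=1)

```text
clock: 21.5
eef_pos: [545.9, 335.1, 145.2]
tcp_rot: [-3.141, -0.001, 0.252]
contact_force: [-3.0, 4.0, 6.9]
opening: 0.36
```

>>> drive_tool([
  [0, 0, 0, 0],
  [0, 0, 0, 0],
  [0, 0, 0, 0],
  [0, 0, 0, 0],
  [0, 0, 0, 0],
  [0, 0, 0, 0],
], jaw=0)

```text
clock: 22.0
eef_pos: [545.9, 334.4, 144.2]
tcp_rot: [-3.142, 0.0, 0.252]
contact_force: [-0.2, 0.4, 1.1]
opening: 1.001
```

>>> drive_tool([
  [0, 0, 0, 0],
  [0, 0, 0, 0],
  [0, 0, 0, 0],
  [0, 0, 0, 0],
  [0, 0, 0, 0],
  [0, 0, 0, 0],
  [0, 0, 0, 0],
  [0, 0, 0, 0],
  [0, 0, 0, 0],
  [0, 0, 0, 0],
], jaw=1)

```text
clock: 22.83
eef_pos: [545.9, 335.1, 145.2]
tcp_rot: [-3.141, -0.001, 0.252]
contact_force: [-3.1, 3.5, 7.3]
opening: 0.356
```

>>> drive_tool([
  [0, 0, 0, 0],
  [0, 0, 0, 0],
  [0, 0, 0, 0],
  [0, 0, 0, 0],
  [0, 0, 0, 0],
  [0, 0, 0, 0],
], jaw=0)

```text
clock: 23.33
eef_pos: [545.9, 334.4, 144.2]
tcp_rot: [-3.142, 0.0, 0.252]
contact_force: [0.1, -0.0, 0.6]
opening: 0.997
```

The last two squeezes took less force but went the full stroke. I'll retreat so the camera can see the jig before deciding.

>>> drive_tool([
  [0, 0, -2, 0],
  [0, 0, -3, 0],
  [0, 0, -3, 0],
  [0, 0, -2, 0],
  [0, 2, 0, 0],
  [0, 3.5, 0, 0],
  [0, 3.5, 0, 0],
  [0, 3.5, 0, 0],
  [0, 3.5, 0, 0],
  [0, 3.5, 0, 0],
  [0, 3.5, 0, 0],
  [0, 3.5, 0, 0],
])

```text
clock: 24.33
eef_pos: [612.1, 76.1, 244.4]
tcp_rot: [-3.142, -0.0, 0.252]
contact_force: [0.7, -0.5, 1.0]
opening: 1.003
```

>>> drive_tool([
  [0, 3.5, 0, 0],
  [0, 3.5, 0, 0],
  [0, 3.5, 0, 0],
  [0, 3.5, 0, 0],
  [0, 2, 0, 0],
  [0, 0, 0, 0],
  [0, 0, 0, 0],
])

```text
clock: 24.92
eef_pos: [651.8, -78.2, 244.0]
tcp_rot: [-3.141, 0.0, 0.25]
contact_force: [-0.7, 1.2, 0.6]
opening: 1.001
```

```bash
python3 go.py 545.9 334.4 244 .253;  python3 - <<'E'
from h import *
p,d=cams.grab_frame("top");np.savez("top3.npz",p=p,d=d)
q,dq=cams.grab_frame("scene");np.savez("scene3.npz",p=q,d=dq)
o=proj("scene",[540,260,80]).astype(int)
a=cv2.resize(p[145:245,180:310],None,fx=6,fy=6,interpolation=cv2.INTER_CUBIC)[:420,:780]
b=cv2.resize(q[o[1]-30:o[1]+43,o[0]-65:o[0]+35],None,fx=4,fy=4,interpolation=cv2.INTER_CUBIC)
a=cv2.resize(p[145:245,180:310],None,fx=5,fy=5,interpolation=cv2.INTER_CUBIC)[:, 150:]
b=cv2.resize(q[o[1]-20:o[1]+43,o[0]-65:o[0]+5],None,fx=4,fy=4,interpolation=cv2.INTER_CUBIC)
H=max(a.shape[0],b.shape[0]);im=np.zeros((H,a.shape[1]+b.shape[1],3),np.uint8);im[:a.shape[0],:a.shape[1]]=a;im[:b.shape[0],a.shape[1]:]=b
print(im.shape);cv2.imwrite("pics/f.png",im[:,:,::-1])
E
```

```text
clock 24.92 pos [651.8 -78.2 244. ] rot [-3.141  0.     0.25 ] F [-0.7  1.2  0.6] open 1.001 tips 17.0
tool shift cm [-7.000e-02 -4.259e+01  2.000e-02] turn -0.003 q [-0.12  0.41  1.57  0.    1.17  1.2 ]
(500, 780, 3)
```

View pics/f.png

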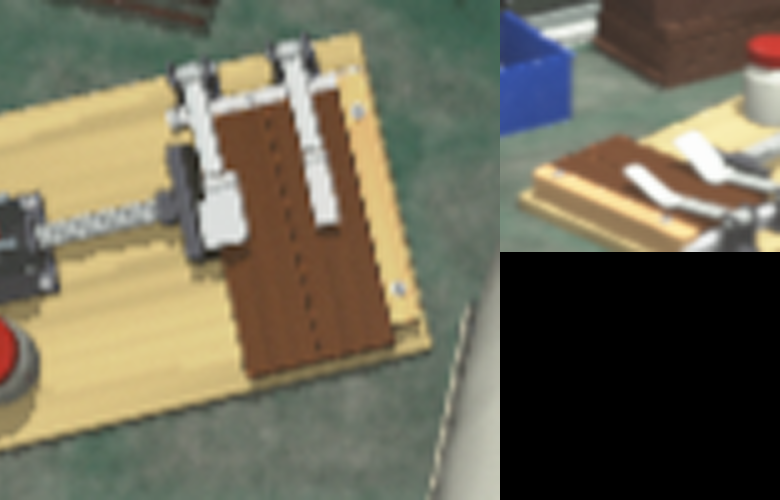

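The top view shows the joint closed along its full length (dark hairline at x≈270–315), with both staves flush at the stop and at the near end. To judge firmness, I'll measure the jaw's travel by template matching against the first frame.

```bash
python3 - <<'E'
from h import *
A=np.load("top0.npz")['p'];B=np.load("top3.npz")['p']
c,s=np.cos(.253),np.sin(.253)
m=lambda a:[544.5+c*a[0]-s*a[1],215+s*a[0]+c*a[1],a[2]]
S=8
def up(I):return cv2.resize(I,None,fx=S,fy=S,interpolation=cv2.INTER_CUBIC)
# template: jaw neck/back of the pad, near side (jig x -5..30, y 38..62)
for pts in ([(-8,60,40),(32,60,40),(-8,38,40),(32,38,40)],[(-8,66,40),(65,66,40),(-8,40,40),(65,40,40)],[(10,75,40),(50,75,40),(10,44,40),(50,44,40)]):
    P=np.array([proj("top",m(a)) for a in pts]);x0,y0=np.floor(P.min(0)).astype(int);x1,y1=np.ceil(P.max(0)).astype(int)
    T=up(A[y0:y1,x0:x1]);oy,ox=150,200
    Mt=cv2.matchTemplate(up(B[oy:230,ox:280]),T,cv2.TM_CCOEFF_NORMED);_,v,_,l=cv2.minMaxLoc(Mt)
    sh=np.array([l[0]/S+ox-x0,l[1]/S+oy-y0])
    e=lambda q:proj("top",m((20,50-q,38)))-proj("top",m((20,50,38)))
    u=e(65)/65;print("score",round(v,3),"shift",sh,"q est",round(float(sh@u/(u@u)),1),"resid",(sh-e(sh@u/(u@u))).round(2))
# stability of bystanders: static jar cap shift and loose stave
E
```

```text
score 0.726 shift [29.75   6.625] q est 81.1 resid [ 2.97 12.82]
score 0.744 shift [19. -5.] q est 57.9 resid [-0.14 -0.57]
score 0.771 shift [19.875 -4.625] q est 60.2 resid [-0.01 -0.03]
```

```bash
python3 - <<'E'
from h import *
A=np.load("top0.npz")['p'];B=np.load("top3.npz")['p']
c,s=np.cos(.253),np.sin(.253)
m=lambda a:[544.5+c*a[0]-s*a[1],215+s*a[0]+c*a[1],a[2]]
def edge(I,x,y0,y1):
    ys=np.arange(y0,y1,.5);P=np.array([proj("top",m((x,y,42))) for y in ys],np.float32)
    g=cv2.remap(I.astype(np.float32).sum(2)/3,P[:,:1],P[:,1:],cv2.INTER_LINEAR)[:,0]
    d=np.gradient(cv2.GaussianBlur(g[:,None],(1,9),0)[:,0],.5);w=np.clip(d,0,None);k=w.argmax();sl=slice(max(k-8,0),k+9)
    return (ys[sl]*w[sl]).sum()/w[sl].sum(),g
for x in (0,4,8,12,46,50,54,58):
    a,g=edge(A,x,36,64);b,h=edge(B,x,-30,0);print(x,round(a,1),round(b,1),"q",round(a-b,1))
print(h[::4].round())
E
```

```text
0 56.9 -4.7 q 61.5
4 57.0 -5.0 q 62.0
8 46.4 -5.3 q 51.6
12 47.3 -14.3 q 61.5
46 56.1 -6.1 q 62.2
50 57.3 -5.7 q 63.1
54 57.2 -5.8 q 63.0
58 56.2 -6.6 q 62.9
[218. 197. 154.  92.  61.  54.  63.  77.  99.  99. 105. 120. 148. 168.
 179.]
```

Travel reads about 62–63 mm, so the joint is closed but the firm grip is not proven. I'll go back and squeeze more, giving the trigger extra room to return to zero between strokes.

>>> drive_tool([
  [0, -2, 0, 0],
  [0, -3.6, 0, 0],
  [0, -3.6, 0, 0],
  [0, -3.6, 0, 0],
  [0, -3.6, 0, 0],
  [0, -3.6, 0, 0],
  [0, -3.6, 0, 0],
  [0, -3.6, 0, 0],
  [0, -3.6, 0, 0],
  [0, -3.6, 0, 0],
  [0, -3.6, 0, 0],
  [0, -3.1, 0, 0],
])

```text
clock: 26.02
eef_pos: [547.3, 324.3, 244.5]
tcp_rot: [-3.141, -0.0, 0.254]
contact_force: [0.5, -0.3, -0.4]
opening: 1.001
```

>>> drive_tool([
  [0, -1, 0, 0],
  [0, 0, 1, 0],
  [0, 0, 2, 0],
  [0, 0, 2, 0],
  [0, 0, 2, 0],
  [0, 0, 2, 0],
  [0, 0, 1, 0],
  [0, 0, 0, 0],
  [0, 0, 0, 0],
])

```text
clock: 26.77
eef_pos: [546.8, 329.8, 144.0]
tcp_rot: [3.141, 0.001, 0.252]
contact_force: [0.2, -0.3, 0.0]
opening: 1.0
```

```bash
python3 go.py 545.9 334.4 144 .253
```

```text
clock 26.77 pos [546.8 329.8 144. ] rot [3.141e+00 1.000e-03 2.520e-01] F [ 0.2 -0.3  0. ] open 1.0 tips 17.0
tool shift cm [ 0.03 -0.46 -0.  ] turn -0.001 q [ 0.54  0.48  1.69 -0.    0.97  1.86]
```

>>> drive_tool([
  [0, -0.2, 0, 0],
  [0, -0.2, 0, 0],
  [0, 0, 0, 0],
  [0, 0, 0, 0],
], jaw=1)

```text
clock: 27.1
eef_pos: [546.6, 334.0, 145.4]
tcp_rot: [3.14, -0.002, 0.253]
contact_force: [5.1, -20.5, 15.0]
opening: 0.45
```

>>> drive_tool([
  [0, 0, 0, 0],
  [0, 0, 0, 0],
  [0, 0, 0, 0],
  [0, 0, 0, 0],
])

```text
clock: 27.43
eef_pos: [546.3, 335.3, 146.1]
tcp_rot: [-3.141, -0.002, 0.253]
contact_force: [-2.8, 2.2, 9.8]
opening: 0.351
```

>>> drive_tool([
  [0, 0.2, 0, 0],
  [0, 0.2, 0, 0],
  [0, 0, 0, 0],
  [0, 0, 0, 0],
  [0, 0, 0, 0],
  [0, 0, 0, 0],
], jaw=0)

```text
clock: 27.93
eef_pos: [546.9, 330.5, 144.2]
tcp_rot: [-3.142, 0.0, 0.252]
contact_force: [-0.2, -0.4, -1.1]
opening: 1.003
```

>>> drive_tool([
  [0, -0.2, 0, 0],
  [0, -0.2, 0, 0],
  [0, 0, 0, 0],
  [0, 0, 0, 0],
  [0, 0, 0, 0],
  [0, 0, 0, 0],
  [0, 0, 0, 0],
  [0, 0, 0, 0],
], jaw=1, force=40)

```text
clock: 28.6
eef_pos: [545.8, 335.2, 145.3]
tcp_rot: [-3.141, -0.001, 0.253]
contact_force: [-4.0, 5.1, 7.7]
opening: 0.354
```

```bash
python3 go.py 545.9 334.4 144 .253; python3 - <<'E'
from h import *
q,dq=cams.grab_frame("scene");np.savez("scene4.npz",p=q,d=dq)
# red trigger pixels: image row/col centroid, vs start
a=np.load("scene0.npz")['p'];o=proj("scene",[552,306,141]).astype(int);print(o)
for I in (a,np.load("scene3.npz")['p'],q):
    w=I[o[1]-25:o[1]+25,o[0]-20:o[0]+25].astype(int);k=(w[...,0]>120)&(w[...,1]<70)
    print([(v,np.where(k[v])[0].min(),np.where(k[v])[0].max()) for v in range(0,50,3) if k[v].any()])
E
```

```text
clock 28.6 pos [545.8 335.2 145.3] rot [-3.141e+00 -1.000e-03  2.530e-01] F [-4.   5.1  7.7] open 0.354 tips 17.0
tool shift cm [-0.01  0.08  0.13] turn -0.0 q [0.55 0.48 1.68 0.   0.97 1.87]
[431 179]
[(21, np.int64(17), np.int64(19)), (24, np.int64(17), np.int64(22)), (27, np.int64(18), np.int64(22)), (30, np.int64(18), np.int64(22)), (33, np.int64(3), np.int64(22)), (36, np.int64(2), np.int64(23)), (39, np.int64(6), np.int64(19))]
[(21, np.int64(19), np.int64(24)), (24, np.int64(20), np.int64(24)), (27, np.int64(20), np.int64(24)), (30, np.int64(19), np.int64(24)), (33, np.int64(3), np.int64(23)), (36, np.int64(2), np.int64(23)), (39, np.int64(6), np.int64(19))]
[(30, np.int64(20), np.int64(24)), (33, np.int64(5), np.int64(24)), (36, np.int64(3), np.int64(23)), (39, np.int64(19), np.int64(19))]
```

>>> drive_tool([
  [0, 0.2, 0, 0],
  [0, 0.2, 0, 0],
  [0, 0, 0, 0],
  [0, 0, 0, 0],
  [0, 0, 0, 0],
  [0, 0, 0, 0],
], jaw=0)

```text
clock: 29.15
eef_pos: [546.9, 330.5, 144.2]
tcp_rot: [-3.142, 0.0, 0.252]
contact_force: [-0.3, 0.5, -0.0]
opening: 0.995
```

>>> drive_tool([
  [0, 0, -2, 0],
  [0, 0, -3, 0],
  [0, 0, -3, 0],
  [0, 0, -3, 0],
  [0, 0, -1, 0],
  [0, 0, 0, 0],
  [0, 0, 0, 0],
])

```text
clock: 29.73
eef_pos: [546.8, 330.5, 264.0]
tcp_rot: [-3.141, -0.0, 0.252]
contact_force: [0.3, -0.5, 0.2]
opening: 0.996
```

```bash
cat > trig.py <<'E'
from h import *
q,dq=cams.grab_frame("scene");np.savez("scene5.npz",p=q,d=dq)
c,s=np.cos(.253),np.sin(.253)
m=lambda a:[544.5+c*a[0]-s*a[1],215+s*a[0]+c*a[1],a[2]]
for th in (0,.1,.2,.37):
    # top front centre: rest (y 86, z152), pivot (100,86)
    v=np.array([86-100,152-86]);R=np.array([[np.cos(th),np.sin(th)],[-np.sin(th),np.cos(th)]]);w=R@v
    print(th,proj("scene",m((30,100+w[0],86+w[1]))).round(1))
for n in ("scene0.npz","scene3.npz","scene5.npz"):
    I=np.load(n)['p'].astype(int);w=I[170:215,432:470];k=np.clip(w[...,0]-w[...,1:].max(2)-60,0,None).astype(float)
    print(n,[(170+v,round(float((k[v]*np.arange(432,470)).sum()/k[v].sum()),1)) for v in range(0,45,3) if k[v].sum()>60])
E
python3 trig.py
```

```text
0 [431.6 176. ]
0.1 [432.9 175.1]
0.2 [434.2 174.5]
0.37 [436.4 173.8]
scene0.npz [(179, 432.2), (182, 432.3), (185, 432.5), (188, 432.7)]
scene3.npz [(176, 433.4), (179, 433.4), (182, 433.3), (185, 433.3), (188, 433.2), (191, 432.6)]
scene5.npz [(176, 433.4), (179, 433.4), (182, 433.3), (185, 433.3), (188, 433.2), (191, 432.7)]
```

```bash
cat > tr2.py <<'E'
from h import *
c,s=np.cos(.253),np.sin(.253)
m=lambda a:[544.5+c*a[0]-s*a[1],215+s*a[0]+c*a[1],a[2]]
import glob
def line(th):
    P=[]
    for y,z in ((86,150),(88,130)):
        v=np.array([y-100,z-86]);R=np.array([[np.cos(th),np.sin(th)],[-np.sin(th),np.cos(th)]]);w=R@v
        P.append(proj("scene",m((30,100+w[0],86+w[1]))))
    return np.array(P)
for th in (0,.1,.2,.3,.37):print(th,line(th).round(1).tolist())
for n in ("scene0","scene3","scene5","scene6"):
    try:I=np.load(n+".npz")['p'].astype(int)
    except OSError:continue
    w=I[168:200,422:470];k=np.clip(w[...,0]-w[...,1:].max(2)-60,0,None).astype(float);k[:,:]*=(np.arange(422,470)>424)
    print(n,[(168+v,round(float((k[v]*np.arange(422,470)).sum()/k[v].sum()),1)) for v in range(0,32,2) if k[v].sum()>60])
E
python3 tr2.py; python3 - <<'E'
import numpy as np
for n in("scene0","scene5"):
    I=np.load(n+".npz")['p'];print(n);print(I[170:192:2,424:442,0])
E
```

```text
0 [[431.6, 176.6], [431.6, 182.4]]
0.1 [[432.8, 175.8], [432.5, 181.7]]
0.2 [[434.1, 175.1], [433.4, 181.2]]
0.3 [[435.4, 174.7], [434.3, 180.8]]
0.37 [[436.3, 174.5], [434.9, 180.6]]
scene0 [(176, 429.8), (178, 430.6), (180, 431.0), (182, 431.2), (184, 431.4), (186, 431.8), (188, 430.4), (190, 431.1)]
scene3 [(174, 432.5), (176, 433.0), (178, 433.0), (180, 432.9), (182, 432.8), (184, 432.8), (186, 432.7), (188, 431.4), (190, 431.9), (194, 429.9)]
scene5 [(174, 432.5), (176, 433.0), (178, 433.0), (180, 432.9), (182, 432.8), (184, 432.8), (186, 432.7), (188, 431.5), (190, 431.9), (194, 429.9)]
scene0
[[ 89  90  89  90  89  88  84  72  57  52  50  51  49  43  39  42  76 126]
 [ 90  91  92  91  89  86  83  66  48  45  51  55  57  56  55  52  67 108]
 [ 89  90  90  91  92  92  87  68  48  42  44  48  50  53  55  57  56  57]
 [ 89  89  93 128 193 224 220 195 152  98  56  46  46  47  49  50  49  48]
 [ 82  80  84 105 142 171 193 210 195 137  73  48  47  47  49  50  49  48]
 [ 75  75  75  86 111 126 137 152 157 124  77  51  47  49  49  51  49  46]
 [ 81  76  75  86 110 124 132 147 154 130  
[... 465 characters left out ...]
 55  55  54  51  67 106]
 [ 88  89  89  89  90  92 112 142 153 148 135 102  67  54  54  55  55  56]
 [ 88  88  88  89  90 100 131 165 191 213 217 172 104  57  48  48  48  47]
 [ 81  78  78  78  78  91 120 137 148 161 167 143  93  56  47  48  47  46]
 [ 73  74  72  70  73  91 121 139 147 161 163 131  84  53  48  50  49  45]
 [ 80  76  73  75  79  94 121 138 147 162 163 127  78  51  48  49  48  44]
 [ 84  84  85  89  91 101 123 138 147 162 162 125  76  53  49  50  48  45]
 [ 93  89  88  86  88  99 123 138 148 163 161 120  70  50  50  51  50  50]
 [169 163 130  98  92 102 122 136 148 163 161 118  69  50  51  59 109 169]
 [206 193 166 145 127 115 123 135 147 164 163 131 108 104 109 124 131 166]]
```

The trigger rests at about 0.2 rad with the gripper clear of it, in two separate frames. It did not spring fully back, so it cannot bite afresh. I'll turn the gripper 90°, take the trigger by its sides and bring it back to rest.

>>> drive_tool([
  [0, 0, 0, -0.12],
  [0, 0, 0, -0.12],
  [0, 0, 0, -0.12],
  [0, 0, 0, -0.12],
  [0, 0, 0, -0.12],
  [0, 0, 0, -0.12],
  [0, 0, 0, -0.12],
  [0, 0, 0, -0.12],
  [0, 0, 0, -0.12],
  [0, 0, 0, -0.12],
  [0, 0, 0, -0.12],
  [0, 0, 0, -0.12],
])

```text
clock: 30.78
eef_pos: [546.0, 329.9, 261.7]
tcp_rot: [-3.138, 0.002, 1.698]
contact_force: [1.1, -0.0, -0.4]
opening: 1.0
```

>>> drive_tool([
  [0, 0, 0, -0.12],
  [-1.5, -0.1, 0, 0],
  [0, 0, 0, 0],
], jaw=0.4)

```text
clock: 31.03
eef_pos: [549.0, 313.3, 262.1]
tcp_rot: [-3.138, 0.002, 1.809]
contact_force: [0.2, 0.4, -0.8]
opening: 0.613
```

```bash
python3 - <<'E'
c,s=.968,.2503
print(544.5+c*30-s*96,215+s*30+c*96)
E
python3 go.py 549.5 315.4 144 1.824; python3 trig.py|tail -1;cp scene5.npz scene6.npz; python3 tr2.py|tail -1
```

```text
549.5111999999999 315.437
clock 31.03 pos [549.  313.3 262.1] rot [-3.138e+00  2.000e-03  1.809e+00] F [ 0.2  0.4 -0.8] open 0.613 tips 17.0
tool shift cm [ 0.21  0.14 11.81] turn -0.015 q [ 0.52  0.35  1.6  -0.    1.19  0.28]
scene5.npz [(176, 433.4), (179, 433.4), (182, 433.3), (185, 433.3), (188, 433.2), (191, 432.7)]
scene6 [(176, 433.0), (178, 432.9), (180, 432.9), (182, 432.8), (184, 432.8), (186, 432.7), (188, 432.6), (190, 432.7), (194, 429.9)]
```

>>> drive_tool([
  [0.2, 0.1, 2, -0.015],
  [0, 0, 2, 0],
  [0, 0, 2.5, 0],
  [0, 0, 2, 0],
  [0, 0, 2, 0],
  [0, 0, 1, 0],
  [0, 0, 0, 0],
  [0, 0, 0, 0],
], force=25)

```text
clock: 31.75
eef_pos: [549.9, 317.7, 149.0]
tcp_rot: [-3.141, 0.0, 1.826]
contact_force: [-0.2, -0.2, 0.8]
opening: 0.602
```

>>> drive_tool([
  [0, 0, 0, 0],
  [0, 0, 0, 0],
  [0, 0, 0, 0],
  [0, 0, 0, 0],
  [0, 0, 0, 0],
], jaw=1)

```text
clock: 32.17
eef_pos: [546.1, 315.9, 150.1]
tcp_rot: [-3.133, 0.002, 1.826]
contact_force: [-16.9, -8.7, 14.2]
opening: 0.198
```

>>> drive_tool([
  [-0.2, 0, 0, 0],
  [-0.2, 0, 0, 0],
  [-0.2, 0, 0, 0],
  [0, 0, 0, 0],
])

```text
clock: 32.5
eef_pos: [547.3, 310.6, 149.3]
tcp_rot: [-3.133, 0.001, 1.826]
contact_force: [-16.4, -4.1, 7.2]
opening: 0.2
```

Gripped: the opening of 17 mm matches the trigger's width. It moves back easily, so I'll continue.

>>> drive_tool([
  [-0.2, 0, 0, 0],
  [-0.2, 0, 0, 0],
  [-0.2, 0, 0, 0],
  [0, 0, 0, 0],
])

```text
clock: 32.83
eef_pos: [548.8, 304.8, 148.4]
tcp_rot: [-3.132, 0.001, 1.826]
contact_force: [-14.0, -2.8, -0.3]
opening: 0.203
```

>>> drive_tool([
  [-0.2, 0, 0, 0],
  [-0.2, 0, 0, 0],
  [0, 0, 0, 0],
])

```text
clock: 33.08
eef_pos: [549.1, 303.6, 148.3]
tcp_rot: [-3.133, -0.004, 1.825]
contact_force: [-17.5, 11.2, -4.8]
opening: 0.201
```

It stops at jig y ≈ 85, which is the rest position. I'll release it and check whether it stays.

>>> drive_tool([
  [0.2, -0.3, 0, 0],
  [0, 0, 0, 0],
  [0, 0, 0, 0],
  [0, 0, 0, 0],
  [0, 0, -2, 0],
  [0, 0, -3, 0],
  [0, 0, -3, 0],
  [0, 0, -3, 0],
  [0, 0, 0, 0],
], jaw=0.4)

```text
clock: 33.83
eef_pos: [553.9, 304.8, 266.4]
tcp_rot: [3.131, -0.002, 1.826]
contact_force: [1.5, 0.3, 0.4]
opening: 0.601
```

```bash
python3 trig.py|tail -1;cp scene5.npz scene6.npz; python3 tr2.py|tail -4;python3 go.py 544 331 260 1.824
```

```text
scene5.npz [(179, 432.2), (182, 432.3), (185, 432.6), (188, 432.7)]
scene0 [(176, 429.8), (178, 430.6), (180, 431.0), (182, 431.2), (184, 431.4), (186, 431.8), (188, 430.4), (190, 431.1)]
scene3 [(174, 432.5), (176, 433.0), (178, 433.0), (180, 432.9), (182, 432.8), (184, 432.8), (186, 432.7), (188, 431.4), (190, 431.9), (194, 429.9)]
scene5 [(176, 429.6), (178, 430.6), (180, 431.0), (182, 431.2), (184, 431.4), (186, 431.8), (188, 430.7), (190, 432.0)]
scene6 [(176, 429.6), (178, 430.6), (180, 431.0), (182, 431.2), (184, 431.4), (186, 431.8), (188, 430.7), (190, 432.0)]
clock 33.88 pos [552.9 304.3 263.5] rot [ 3.134e+00 -2.000e-03  1.826e+00] F [-0.7  0.3  0.5] open 0.598 tips 17.0
tool shift cm [ 2.81 -0.19  0.35] turn 0.002 q [ 0.5   0.35  1.61 -0.    1.18  0.25]
```

The trigger matches its starting image exactly, at rest. Held by the sides I can both squeeze and return it while feeling the force, so I'll do the next strokes that way, gripping slightly forward to clear the fixed grip.

>>> drive_tool([
  [-0.4, -0.3, 2, 0],
  [0, 0, 2.5, 0],
  [0, 0, 2.5, 0],
  [0, 0, 2, 0],
  [0, 0, 1.6, 0],
  [0, 0, 0.8, 0],
  [0, 0, 0, 0],
], force=80)

```text
clock: 34.47
eef_pos: [547.5, 298.0, 142.7]
tcp_rot: [-3.138, 0.001, 1.827]
contact_force: [-0.3, 0.1, -1.1]
opening: 0.604
```

>>> drive_tool([
  [0, 0, 0, 0],
  [0, 0, 0, 0],
  [0, 0, 0, 0],
  [0, 0, 0, 0],
  [0, 0, 0, 0],
], jaw=1)

```text
clock: 34.88
eef_pos: [549.5, 299.3, 146.7]
tcp_rot: [3.139, -0.0, 1.827]
contact_force: [-0.8, -0.1, 6.9]
opening: 0.191
```

>>> drive_tool([
  [0.3, 0, 0, 0],
  [0.2, 0, 0, 0],
  [0, 0, 0, 0],
])

```text
clock: 35.13
eef_pos: [549.0, 301.4, 147.1]
tcp_rot: [3.14, 0.005, 1.828]
contact_force: [3.0, -16.0, 12.4]
opening: 0.185
```

```bash
python3 go.py 546 330 148 1.824
```

```text
clock 35.13 pos [549.  301.4 147.1] rot [3.14  0.005 1.828] F [  3.  -16.   12.4] open 0.185 tips 17.0
tool shift cm [ 2.85  0.44 -0.1 ] turn 0.004 q [ 0.5   0.46  1.72 -0.01  0.96  0.25]
```

>>> drive_tool([
  [0.2, 0, 0, 0],
  [0.2, 0, 0, 0],
  [0, 0, 0, 0],
])

```text
clock: 35.38
eef_pos: [548.0, 305.4, 147.6]
tcp_rot: [3.14, 0.004, 1.828]
contact_force: [0.2, -14.8, 16.0]
opening: 0.192
```

>>> drive_tool([
  [0.2, 0, 0, 0],
  [0, 0, 0, 0],
])

```text
clock: 35.55
eef_pos: [547.4, 307.5, 147.7]
tcp_rot: [3.139, 0.004, 1.828]
contact_force: [0.8, -14.9, 16.8]
opening: 0.189
```

>>> drive_tool([
  [0.2, 0, 0, 0],
  [0.2, 0, 0, 0],
  [0, 0, 0, 0],
])

```text
clock: 35.8
eef_pos: [546.6, 310.5, 147.8]
tcp_rot: [3.14, 0.005, 1.829]
contact_force: [0.6, -19.4, 19.6]
opening: 0.189
```

>>> drive_tool([
  [0.2, 0, 0, 0],
  [0.2, 0, 0, 0],
  [0, 0, 0, 0],
])

```text
clock: 36.05
eef_pos: [545.8, 313.7, 147.9]
tcp_rot: [3.14, 0.007, 1.829]
contact_force: [1.5, -22.0, 21.9]
opening: 0.185
```

>>> drive_tool([
  [0.2, 0, 0, 0],
  [0.2, 0, 0, 0],
  [0, 0, 0, 0],
])

```text
clock: 36.3
eef_pos: [544.9, 316.9, 147.9]
tcp_rot: [3.14, 0.008, 1.829]
contact_force: [4.0, -26.0, 21.5]
opening: 0.188
```

>>> drive_tool([
  [0, 0, 0, 0],
  [0, 0, 0, 0],
])

```text
clock: 36.47
eef_pos: [545.0, 316.8, 147.9]
tcp_rot: [3.14, 0.007, 1.829]
contact_force: [3.7, -25.0, 21.3]
opening: 0.188
```

>>> drive_tool([
  [0.2, 0, 0, 0],
  [0.1, 0, 0, 0],
  [0, 0, 0, 0],
])

```text
clock: 36.72
eef_pos: [544.2, 319.5, 147.8]
tcp_rot: [3.14, 0.008, 1.829]
contact_force: [4.4, -26.6, 20.4]
opening: 0.192
```

>>> drive_tool([
  [-0.3, 0, 0, 0],
  [-0.3, 0, 0, 0],
  [-0.3, 0, 0, 0],
  [-0.3, 0, 0, 0],
  [-0.3, 0, 0, 0],
  [0, 0, 0, 0],
])

```text
clock: 37.22
eef_pos: [546.8, 310.3, 147.2]
tcp_rot: [3.139, -0.002, 1.826]
contact_force: [-1.2, 0.1, 9.2]
opening: 0.183
```

>>> drive_tool([
  [-0.3, 0, 0, 0],
  [-0.2, 0, 0, 0],
  [-0.2, 0, 0, 0],
  [0, 0, 0, 0],
])

```text
clock: 37.55
eef_pos: [548.3, 303.7, 146.3]
tcp_rot: [3.139, -0.002, 1.827]
contact_force: [-1.8, 6.6, 6.3]
opening: 0.188
```

>>> drive_tool([
  [-0.2, 0, 0, 0],
  [-0.2, 0, 0, 0],
  [-0.1, 0, 0, 0],
  [0, 0, 0, 0],
])

```text
clock: 37.88
eef_pos: [548.5, 303.3, 146.3]
tcp_rot: [3.139, -0.008, 1.826]
contact_force: [-8.4, 27.6, 1.9]
opening: 0.185
```

>>> drive_tool([
  [0, 0, 0, 0],
  [0, 0, 0, 0],
  [0, 0, 0, 0],
  [0, 0, -2, 0],
  [0, 0, -3, 0],
  [0, 0, -3, 0],
  [0, 0, -3, 0],
  [0, 0, 0, 0],
], jaw=0.4)

```text
clock: 38.55
eef_pos: [551.8, 298.5, 261.5]
tcp_rot: [3.133, -0.001, 1.826]
contact_force: [1.3, 1.0, 0.3]
opening: 0.602
```

```bash
python3 trig.py|tail -1;cp scene5.npz scene6.npz; python3 tr2.py|tail -1;python3 go.py 547.5 298 142.7 1.824
```

```text
scene5.npz [(179, 432.2), (182, 432.3), (185, 432.6), (188, 432.7)]
scene6 [(176, 429.6), (178, 430.5), (180, 431.0), (182, 431.2), (184, 431.4), (186, 431.8), (188, 430.4), (190, 431.2)]
clock 38.6 pos [550.8 298.1 258.7] rot [ 3.136e+00 -1.000e-03  1.826e+00] F [ 0.1 -0.8  0.4] open 0.596 tips 17.0
tool shift cm [ 0.07 -0.39 11.59] turn 0.002 q [ 0.49  0.34  1.62 -0.    1.17  0.24]
```

The trigger is at rest. The squeeze force rose from 15 to 26 N, as it should when the jaw grips. I'll retreat and remeasure the jaw from above.

>>> drive_tool([
  [-2, 0, 0, 0],
  [-3.5, 0, 0, 0],
  [-3.5, 0, 0, 0],
  [-3.5, 0, 0, 0],
  [-3.5, 0, 0, 0],
  [-3.5, 0, 0, 0],
  [-3.5, 0, 0, 0],
  [-3.5, 0, 0, 0],
  [-3.5, 0, 0, 0],
  [-3.5, 0, 0, 0],
  [-3.5, 0, 0, 0],
  [-2, 0, 0, 0],
])

```text
clock: 39.6
eef_pos: [647.4, -83.3, 253.6]
tcp_rot: [-3.139, 0.001, 1.825]
contact_force: [0.5, -0.3, 0.5]
opening: 0.601
```

```bash
cat > jaw.py <<'E'
from h import *
p,d=cams.grab_frame("top");np.savez("top4.npz",p=p,d=d)
c,s=np.cos(.253),np.sin(.253)
m=lambda a:[544.5+c*a[0]-s*a[1],215+s*a[0]+c*a[1],a[2]]
def prof(I,x,y0,y1,z):
    ys=np.arange(y0,y1,.5);P=np.array([proj("top",m((x,y,z))) for y in ys],np.float32)
    return ys,cv2.remap(I.astype(np.float32).mean(2),P[:,:1],P[:,1:],cv2.INTER_LINEAR)[:,0]
def edge(I,x,y0,y1,z=42,sg=1):
    ys,g=prof(I,x,y0,y1,z);w=np.clip(sg*np.gradient(cv2.GaussianBlur(g[:,None],(1,9),0)[:,0],.5),0,None);k=w.argmax();sl=slice(max(k-8,0),k+9)
    return (ys[sl]*w[sl]).sum()/w[sl].sum()
I={n:np.load(n+".npz")['p'] for n in("top0","top3","top4")}
X=(0,4,46,50,54,58)
print("pad back edge",{n:[round(edge(i,x,*((36,64) if n=="top0" else (-32,0))),1) for x in X] for n,i in I.items()})
# stave clamp-side edge (dark->yellow) at near end, first stave's edges
print("stave +y edge",{n:[round(edge(i,x,-40,-5,33),1) for x in (-75,-65,-55,-45,-35)] for n,i in I.items() if n!="top0"})
print("first stave -y edge",{n:[round(edge(i,x,-125,-100,33,-1),1) for x in (-75,-65,-55,-45)] for n,i in I.items()})
print("first stave +y edge at start",[round(edge(I["top0"],x,-85,-55,33),1) for x in (-75,-65,-55,-45)])
for n in("top3","top4"):
    g=I[n].astype(float)
    print(n,"seam min",[ (lambda ys,q:round(float(ys[q.argmin()]),1))(*prof(I[n],x,-78,-60,33)) for x in (-75,-50,-25,0,25,50)])
E
python3 jaw.py
```

```text
pad back edge {'top0': [np.float64(56.9), np.float64(57.0), np.float64(56.1), np.float64(57.3), np.float64(57.2), np.float64(56.2)], 'top3': [np.float64(-4.7), np.float64(-5.0), np.float64(-6.1), np.float64(-5.7), np.float64(-5.8), np.float64(-6.6)], 'top4': [np.float64(-6.6), np.float64(-7.3), np.float64(-7.5), np.float64(-7.2), np.float64(-6.6), np.float64(-7.1)]}
stave +y edge {'top3': [np.float64(-23.4), np.float64(-25.2), np.float64(-24.7), np.float64(-24.5), np.float64(-25.3)], 'top4': [np.float64(-23.2), np.float64(-25.2), np.float64(-24.7), np.float64(-24.5), np.float64(-25.2)]}
first stave -y edge {'top0': [np.float64(-116.3), np.float64(-115.3), np.float64(-114.9), np.float64(-114.7)], 'top3': [np.float64(-116.7), np.float64(-115.3), np.float64(-115.0), np.float64(-115.0)], 'top4': [np.float64(-116.5), np.float64(-115.3), np.float64(-114.9), np.float64(-115.0)]}
first stave +y edge at start [np.float64(-69.7), np.float64(-69.2), np.float64(-70.0), np.float64(-69.2)]
top3 seam min [-69.0, -68.5, -68.0, -70.5, -69.5, -69.0]Traceback (most recent call last):
  File "jaw.py", line 20, in <module>
    print(n,"seam min",[ (lambda ys,q:round(float(ys[q.argmin()]),1))(*prof(I[n],x,-78,-60,33)) for x in (-75,-50,-25,0,25,50)])
                                                                       ~~~~^^^^^^^^^^^^^^^^^^^
  File "jaw.py", line 6, in prof
    ys=np.arange(y0,y1,.5);P=np.array([proj("top",m((x,y,z))) for y in ys],np.float32)
                                       ~~~~^^^^^^^^^^^^^^^^^^
  File "h.py", line 12, in proj
    c=cams.camera_params(n);q=c['R']@np.asarray(X,float)+c['t'];a,b=q[:2]/q[2];f=1+c['k1']*(a*a+b*b)
ValueError: time passes only in moves, steps and waits
```

The joint is closed: the stave's edge is at jig y ≈ −25, where it should be, and the first stave has not moved. The jaw advanced about 1.5 mm more with that stroke, so I'll do one more with a firmer hold to make sure of the grip.

>>> drive_tool([
  [2, 0, 0, 0],
  [3.5, 0, 0, 0],
  [3.5, 0, 0, 0],
  [3.5, 0, 0, 0],
  [3.5, 0, 0, 0],
  [3.5, 0, 0, 0],
  [3.5, 0, 0, 0],
  [3.5, 0, 0, 0],
  [3.5, 0, 0, 0],
  [3.5, 0, 0, 0],
  [3.5, 0, 0, 0],
  [2.2, -0.4, 0, 0],
])

```text
clock: 40.65
eef_pos: [543.4, 301.3, 253.8]
tcp_rot: [-3.14, 0.0, 1.828]
contact_force: [0.2, -0.2, 0.5]
opening: 0.602
```

>>> drive_tool([
  [0, 0, 2, 0],
  [0, 0, 2.5, 0],
  [0, 0, 2.5, 0],
  [0, 0, 2, 0],
  [0, 0, 1.7, 0],
  [0, 0, 1.0, 0],
  [0, 0, 0, 0],
  [0, 0, 0, 0],
], force=120)

```text
clock: 41.32
eef_pos: [544.3, 298.5, 137.7]
tcp_rot: [-3.14, 0.001, 1.827]
contact_force: [0.4, 0.5, 0.2]
opening: 0.602
```

```bash
python3 go.py 547.5 299.5 142 1.824
```

```text
clock 41.32 pos [544.3 298.5 137.7] rot [-3.140e+00  1.000e-03  1.827e+00] F [0.4 0.5 0.2] open 0.602 tips 17.0
tool shift cm [ 0.01  0.34 -0.43] turn 0.003 q [ 0.5   0.47  1.73 -0.    0.94  0.24]
```

>>> drive_tool([
  [0.1, 0.4, -0.3, 0],
  [0, 0, 0, 0],
  [0, 0, 0, 0],
  [0, 0, 0, 0],
  [0, 0, 0, 0],
  [0, 0, 0, 0],
], jaw=1)

```text
clock: 41.82
eef_pos: [549.1, 301.3, 143.2]
tcp_rot: [3.139, -0.001, 1.827]
contact_force: [-1.9, -0.9, 8.2]
opening: 0.181
```

>>> drive_tool([
  [0.3, 0, 0, 0],
  [0.2, 0, 0, 0],
  [0.2, 0, 0, 0],
  [0.2, 0, 0, 0],
  [0, 0, 0, 0],
])

```text
clock: 42.23
eef_pos: [547.3, 308.6, 144.1]
tcp_rot: [3.139, 0.001, 1.826]
contact_force: [-0.6, -10.5, 15.2]
opening: 0.181
```

>>> drive_tool([
  [0.2, 0, 0, 0],
  [0.2, 0, 0, 0],
  [0, 0, 0, 0],
])

```text
clock: 42.48
eef_pos: [546.9, 309.9, 144.3]
tcp_rot: [3.139, 0.006, 1.828]
contact_force: [1.9, -22.5, 20.3]
opening: 0.179
```

>>> drive_tool([
  [0.2, 0, 0, 0],
  [0.2, 0, 0, 0],
  [0, 0, 0, 0],
])

```text
clock: 42.73
eef_pos: [545.6, 314.5, 144.2]
tcp_rot: [3.139, 0.005, 1.829]
contact_force: [0.4, -18.9, 20.5]
opening: 0.178
```

>>> drive_tool([
  [0.2, 0, 0, 0],
  [0.2, 0, 0, 0],
  [0, 0, 0, 0],
])

```text
clock: 42.98
eef_pos: [545.2, 315.9, 144.3]
tcp_rot: [3.14, 0.009, 1.83]
contact_force: [4.8, -30.9, 23.3]
opening: 0.182
```

>>> drive_tool([
  [0.2, 0, 0, 0],
  [0.2, 0, 0, 0],
  [0, 0, 0, 0],
])

```text
clock: 43.23
eef_pos: [544.1, 319.9, 144.1]
tcp_rot: [3.14, 0.009, 1.83]
contact_force: [2.9, -27.9, 20.9]
opening: 0.179
```

Over 30 N was reached, against the 25 N needed. I'll return the trigger to its rest stop.

>>> drive_tool([
  [-0.3, 0, 0, 0],
  [-0.3, 0, 0, 0],
  [-0.3, 0, 0, 0],
  [-0.3, 0, 0, 0],
  [-0.3, 0, 0, 0],
  [-0.2, 0, 0, 0],
  [-0.2, 0, 0, 0],
  [0, 0, 0, 0],
])

```text
clock: 43.9
eef_pos: [547.6, 306.9, 143.4]
tcp_rot: [3.139, -0.001, 1.828]
contact_force: [-1.9, -1.4, 9.6]
opening: 0.178
```

>>> drive_tool([
  [-0.2, 0, 0, 0],
  [-0.2, 0, 0, 0],
  [-0.1, 0, 0, 0],
  [0, 0, 0, 0],
])

```text
clock: 44.23
eef_pos: [548.8, 301.9, 142.5]
tcp_rot: [3.14, -0.001, 1.825]
contact_force: [0.6, -1.8, 8.2]
opening: 0.179
```

>>> drive_tool([
  [-0.2, 0, 0, 0],
  [0, 0, 0, 0],
])

```text
clock: 44.4
eef_pos: [548.9, 301.8, 142.5]
tcp_rot: [3.139, -0.004, 1.824]
contact_force: [-2.8, 7.9, 6.1]
opening: 0.177
```

>>> drive_tool([
  [0.1, 0, 0, 0],
  [0, 0, 0, 0],
  [0, 0, 0, 0],
  [0, 0, -2, 0],
  [0, 0, -3, 0],
  [0, 0, -3, 0],
  [0, 0, -3, 0],
  [-2, 0, 0, 0],
  [-3.5, 0, 0, 0],
  [-3.5, 0, 0, 0],
  [-3.5, 0, 0, 0],
  [-3.5, 0, 0, 0],
], jaw=0.4)

```text
clock: 45.4
eef_pos: [588.8, 144.4, 251.3]
tcp_rot: [-3.141, 0.0, 1.827]
contact_force: [0.1, 0.1, -0.9]
opening: 0.6
```

>>> drive_tool([
  [-3.5, 0, 0, 0],
  [-3.5, 0, 0, 0],
  [-3.5, 0, 0, 0],
  [-3.5, 0, 0, 0],
  [-3.5, 0, 0, 0],
  [-3.5, 0, 0, 0],
  [-2, 0, 0, 0],
])

```text
clock: 45.98
eef_pos: [647.3, -80.1, 251.1]
tcp_rot: [-3.141, 0.001, 1.825]
contact_force: [0.5, -0.5, 0.3]
opening: 0.604
```

```bash
sed -i 's/^def ray/import functools\n_cp=functools.lru_cache(None)(cams.camera_params)\ndef ray/; s/=cams.camera_params(n)/=_cp(n)/' h.py
sed -i 's/savez("top4.npz"/savez("top5.npz"/; s/"top4")/"top4","top5")/g' jaw.py; python3 jaw.py | sed 's/np.float64(\([-0-9.]*\))/\1/g'; python3 trig.py|tail -1;cp scene5.npz scene6.npz; python3 tr2.py|tail -1
```

```text
pad back edge {'top0': [56.9, 57.0, 56.1, 57.3, 57.2, 56.2], 'top3': [-4.7, -5.0, -6.1, -5.7, -5.8, -6.6], 'top4': [-6.6, -7.3, -7.5, -7.2, -6.6, -7.1], 'top5': [-6.9, -7.6, -7.5, -7.0, -6.6, -7.1]}
stave +y edge {'top3': [-23.4, -25.2, -24.7, -24.5, -25.3], 'top4': [-23.2, -25.2, -24.7, -24.5, -25.2], 'top5': [-23.3, -25.2, -24.7, -24.4, -25.2]}
first stave -y edge {'top0': [-116.3, -115.3, -114.9, -114.7], 'top3': [-116.7, -115.3, -115.0, -115.0], 'top4': [-116.5, -115.3, -114.9, -115.0], 'top5': [-116.5, -115.3, -114.9, -115.0]}
first stave +y edge at start [-69.7, -69.2, -70.0, -69.2]
top3 seam min [-69.0, -68.5, -68.0, -70.5, -69.5, -69.0]
top4 seam min [-69.0, -68.5, -68.0, -70.5, -69.5, -69.0]
top5 seam min [-69.0, -68.5, -68.0, -70.5, -69.5, -69.0]
scene5.npz [(179, 432.2), (182, 432.3), (185, 432.6), (188, 432.7)]
scene6 [(176, 429.8), (178, 430.6), (180, 431.0), (182, 431.2), (184, 431.4), (186, 431.8), (188, 430.4), (190, 431.0)]
```

The jaw stayed put after a 31 N squeeze, the breakaway force rose to about 22 N, the joint is closed and the trigger matches its rest image. I'm handing in.

```bash
python3 -c "
from rig import r,job
print(r.sense()['clock'],job.sign_off())"
```

```text
the job is handed in; nothing more can be done
46.0833 None
```

The stave is in the jig with the joint closed, and I handed the job in at 46.1 s. The one thing I could not confirm is the jaw's final grip force.

**What I did:**
- I took the dark stave in the half away from the bottle and slid it under the hold-down until it stalled against the end stop, then let go of it.
- I squeezed the trigger with the fingers straddling trigger and grip until the joint closed. After about seven squeezes the trigger stuck at about 0.2 rad and stopped biting afresh, so the extra squeezes there did nothing.
- I then held the trigger by its sides, moved it back to rest, and made two more strokes at up to 27 and 31 N.

**Last checks, from above and from the scene camera:**
- **Joint:** it showed as a hairline along its full length. The stave's outer edge is at jig y about −24.7, where −25 is expected.
- **First stave:** it had not moved.
- **Trigger:** it matches its starting image, and the robot is clear of everything.
- **Bystanders:** I had no contact with the bottle, block or jar, but I did not measure their positions again.

**What did not fully agree:**
- **Jaw travel:** the images give 64 to 65 mm (error about 1–2 mm), just short of the 65 mm for a firm grip.
- **Grip force:** I judged the grip firm from the squeeze force. It took about 22 N to start the last stroke, and the jaw stayed where it was after 31 N.

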